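# Put the parts bin back in its bay, over the sill

### The arm

A 6-joint arm with a two-finger parallel gripper is mounted at the origin on a cart in front of the work surface, level with it; the furniture and walls round the work are solid. World frame = base frame: x ahead of the robot, y to its left, z up, the work surface at z = 0. Lengths are in mm, angles in degrees, forces in N, time in s.
With the tool pointing down it reaches from about 350 to 850 mm from the base axis. Payload 8.1 kg.
Tool frame: the origin (TCP) lies between the finger pads; the fingertips stand ahead of it and the grasp point (between the pads) lies 2 mm behind it (nose_length is the z of the fingertips in the tool frame, in mm); z points along the fingers, y is the direction in which the jaws open and shut (so a half turn about z gives the same grasp; the last joint's range is limited). The gripper opens to 85 mm and grips with 20 to 120 N. Pads are 22 mm wide; open, the fingers measure 114 mm over their backs; the gripper's body (76 mm by 85 mm) begins 54 mm behind the grasp point. The pads swing forward as they close: fully open they stand 13 mm farther back than shut.
Start: joints at [-77.028, 7.471, 85.268, -0, 87.261, -4.893], TCP at [184.084, -571.068, 248.292] pointing down, gripper open.
Joint ranges: [-169.43, 169.43], [-51.17, 129.36], [1.28, 143.12], [-76.62, 256.62], [0, 156.53], [-152.29, 152.29]. Speed limits (degrees/s): [136.94, 136.94, 159.86, 180, 180, 180].

### API

Orientations are given as [roll, pitch, yaw] about the fixed x, y, z axes, in that order (R = Rz(yaw) Ry(pitch) Rx(roll)).
In Python, from bench import * gives the robot as it stands.
- The arm moves only by the tool jog_arm, never from a script. Its argument "plan" is a list of rows, each a list of 3 entries, a list of its own where there are three numbers: the turn, a rotation vector about the tool's x, y, z in degrees, then the shift along the tool's x, y, z in m, then the gripper's target within -1 to 1 (fully open at 1, half-way at 0, shut at -1). A call has 1 to 12 rows; each row is the pose to reach, as a shift and turn from the pose commanded when the call began, along the tool's axes at that moment; what a row does not reach only later rows make up. A row lasts 1/8 s, in which the tool goes at most 62.5 mm and 10.7 degrees, less where a joint would pass 70% of its speed; a pose out of reach is approached as far as the arm can. A call with a gripper value outside its range is refused whole. The fingers move at their own pace and stop on an object; "force" is the grip in N (left out, the last holds). Time passes only in rows, so rows that repeat a pose let the fingers close. It gives the time, the measured TCP pose, the force and the opening at its end, in the units of the state.
- sense(): the state, without advancing time (a new reading comes with each control period).
- snapshot(name): name is "scene" or "top" or "wrist"; returns (picture, depth): 400x640x3 uint8, blue, green, red; 400x640 float32, mm along the optical axis (not along the pixel's ray), 0 where there is no reading.
- camera_info(name): a dict with "fov_y" (degrees; the focal length in pixels is half the picture's height over the tangent of half this angle, whatever the lens; pixels are square), "cx", "cy" (the principal point, pixels), "origin" and "orientation" of the camera in the world. Camera axes: x right, y down, z forward; pixel columns grow to the right and rows downward; lengths in mm; the calibration is good to about 2 mm. A picture is of the moment at which its call begins: read the wrist's pose just before it. camera_info takes no time and is no camera call; for the wrist camera it gives the pose at the moment of the call.
- hand_in(): hands the job in, once; it reports no verdict.
The state is a dict: "time": time; "joint_pos": joint angles; "qd": joint speeds; "joint_efforts": joint torques, N m; "tool_pos": TCP position; "tcp_rot": TCP orientation; "ft_force": force on the tool from outside, world axes, zero at the start; "wrist_torque": the same for the moment, N m; "finger_gap": finger opening in mm.
Only numpy, scipy, OpenCV 4.12 (cv2) and the standard library are available. Lean on these libraries where they do the work, as an engineer would, in place of code of your own. Each camera call takes 0.05 s, during which the arm holds its last target.

### The job

Put the grey storage bin back into its steel bay: tip up only the bin's leading end, no further than it needs, and set it gently on the bay's raised sill while its other end stays on the bench; then slide the bin over the sill until it stands flat inside, and press it home until the sprung catch at the far end has snapped down inside its rim. Never carry the bin clear of the bench and never ram it against the sill or the end stop; keep its contents inside and leave the other things on the bench where they are.

Things in the scene. Friction and masses are not known exactly. Their poses are not given: they have to be found in the camera images.
- bay: Fixed grey sheet-steel bay for one bin, 146 mm wide, 322 mm long, flat deck 3 mm above the bench. Origin on the bench (z = 0) under the middle of the sill's outer face; +y points into the bay, x across it, z up. Two upright side guides 34 mm high run from y = 45 to 290 mm, inner faces 120 mm apart, with flared lead-ins from y = 13 mm.
- bay_sill (a point): Middle of the sill's rounded crest, 5 mm inside its outer face and 16 mm above the bench; axes as the bay's. The sill runs along x: upright outer face, 10 mm thick; its inner face slopes down from the crest, reaching the deck 31 mm inside the outer face. A bin pushed flat against the outer face jams.
- bay_end (a point): Mean place of the end stop's pad faces, 254 mm inside the sill's outer face, on the deck; axes as the bay's. The rubber pads (at x = +-34 mm, tops 78 mm high) meet the bin's leading rim. The stop is clamped rigidly up to 11 mm nearer or farther, different each time and not measured, so home must be felt: on the pads the push force rises steeply.
- catch (a joint): Angle (rad) of the sprung hook, 24 mm wide, in the middle of the end stop; 0 = down, grows as it is lifted. It reaches over the bin's leading rim, top 93 mm high. Its ramp is met when the rim is 31 mm short of the pads; the rim then lifts it some 0.15 rad against a push of some 4 to 10 N, and it snaps back to 0 once the rim is about 2 mm or less from the pads.
- bin: Loose grey plastic open bin, about 0.45 kg empty (varies), 125 (x) x 180 (y) x 72 mm over its rim. Origin: centre of its underside; +y is the leading end, a blank card is on the -y end. Base 113 x 168 mm, walls 4 mm, end walls' inner faces 80 mm from the centre; rim 10 mm thick, 8 mm high, standing out 6 mm. Inside, the 35 mm next to the leading wall are empty, so it can be pinched from above.
- bin_nose (a point): Middle of the lower edge of the bin's leading (+y) end, 84 mm from its origin.
- bin_tail (a point): Middle of the lower edge of the bin's trailing (-y) end, 84 mm from its origin.
- card_box: Small blue card box, 72 x 51 x 35 mm, lying in the bin towards its trailing end; origin at the centre of its underside.
- tags: Block of buff card tags, 95 x 48 x 19 mm, lying in the middle of the bin; origin at the centre of its underside.
- paint_tin: Paint tin, diameter 103 mm, 120 mm high, bystander beyond the bin; origin at the centre of its underside.
- grey_tape: Roll of grey tape lying flat, diameter 100 mm, 48 mm high, bystander beyond the bay; origin at the centre of its underside.
- notebook: Black notebook, 148 x 110 x 16 mm, bystander lying on the bench to the right of the bin; origin at the centre of its underside.
There are look-alikes about, which are no part of the job. Of the things that look like the tags, the largest one is meant.

How it is judged (in metres and radians):
On the way, in this order (a step that is already met when the one before it is completed fails the run):
1. the bin's leading end is up on the sill while its trailing end is still on the bench (y of bin_nose in the frame of bay above 0.004 m and height (world z) of bin_nose between 0.01 and 0.05 m and height (world z) of bin_tail below 0.008 m), for 0.2 s.
2. the whole bin is over the sill and stands flat on the bay's deck (y of bin_tail in the frame of bay above 0.026 m and height (world z) of each of bin_nose, bin_tail below 0.007 m), for 0.1 s.
At the end, for the whole second after the job is handed in: The bin stands flat and still on the deck (both lower end edges under 7 mm above the bench), its leading lower edge at least 233 mm inside the sill's outer face and the catch down (under 0.04 rad) behind its rim; card box and tags are still in the bin (within 80 mm of its centre) (y of bin_nose in the frame of bay above 0.233 m and value of joint catch below 0.04 rad and height (world z) of each of bin_nose, bin_tail below 0.007 m and linear speed of bin below 0.02 m/s and horizontal distance between each of card_box, tags and bin below 0.08 m and height (world z) of card_box below 0.04 m and height (world z) of tags below 0.045 m); the robot touches nothing.
It fails at once if the bin is carried: its trailing end is more than 45 mm above the bench (height (world z) of bin_tail above 0.045 m).
It fails at once if the bin is tipped more than 20 degrees (angle between bin's own z axis and vertical above 0.35 rad).
It fails at once if the bin is pressed against the bay (sill, guides, catch or end stop) with more than 36 N (contact force between bin and bay above 36 N).
It fails at once if the paint tin, the grey tape or the notebook is moved more than 20 mm (distance of any of paint_tin, grey_tape, notebook from where it was at the start of the episode above 0.02 m).
It also fails if it takes over 62 s, if anything falls off the work surface, if the arm or the gripper's body presses on something with over 40 N, if the wrist force passes 120 N, or if a joint passes its speed limit or range.

## Working session

There is one attempt and no reset: what is moved stays moved. The work goes in short steps, Python scripts to look and compute and a tool call to move; the robot and the scene stay as the last step left them, time stands still between calls to the robot, and variables do not carry over. Pictures are saved under pics/ and viewed, and the job is handed in when it is done.

Besides the shell and the picture viewer there is one more tool, called after "Request:" by a JSON object that holds its "api" and its "payload", one argument or row to a line. jog_arm: Moves the arm, as the interface text tells. Its arguments: {"type":"object","properties":{"plan":{"type":"array","items":{"type":"array"}},"force":{"type":"number"}},"required":["plan"]}

```bash
ls; mkdir -p pics
python3 - <<'E'
from bench import *
import cv2
print(sense())
for n in ("scene","top","wrist"):
    print(n,camera_info(n))
    p,d=snapshot(n); cv2.imwrite(f"pics/{n}0.png",p)
    import numpy as np; np.save(f"pics/{n}0.npy",d)
E
```

```text
pics
{'time': 0.0, 'joint_pos': array([-7.70283920e+01,  7.51408951e+00,  8.53304298e+01,  1.38910080e-03,
        8.72625611e+01, -4.89490772e+00]), 'qd': array([-0.01256961,  0.07129997,  0.00491762, -0.08143067, -0.03828539,
        0.075164  ]), 'joint_efforts': array([ 2.23860967e-03, -5.69397104e+01, -5.00547373e+01,  1.38757755e-04,
        1.47370639e-02,  3.42044098e-05]), 'tool_pos': array([ 183.97165788, -570.54203128,  247.2440091 ]), 'tcp_rot': array([-1.79893429e+02, -1.05193213e-02,  1.78664383e+01]), 'ft_force': array([-0.71926019,  0.14450303, -0.79118133]), 'wrist_torque': array([-0.01910418, -0.01591877,  0.0059356 ]), 'finger_gap': 85.71769177793755}
scene {'fov_y': 45.57736216485501, 'cx': 313.9834238576585, 'cy': 196.26378225275235, 'origin': array([-483.91842437,  761.14293044, 1182.59348119]), 'orientation': array([-130.88038175,    0.77564518, -123.50871183])}
top {'fov_y': 50.684095412412574, 'cx': 320.8369511897693, 'cy': 200.4641439060899, 'origin': array([ 417.47899352,   47.9367061 , 1247.62347573]), 'orientation': array([-171.3689982 ,    1.29138084,  -91.53955129])}
wrist {'fov_y': 58.80793582311838, 'cx': 317.8613007999468, 'cy': 198.68633080629695, 'origin': array([ 264.29176141, -544.27604879,  373.90470528]), 'orientation': array([ 1.61086075e+02,  1.24252333e-01, -7.20496887e+01])}
```

View pics/top0.png

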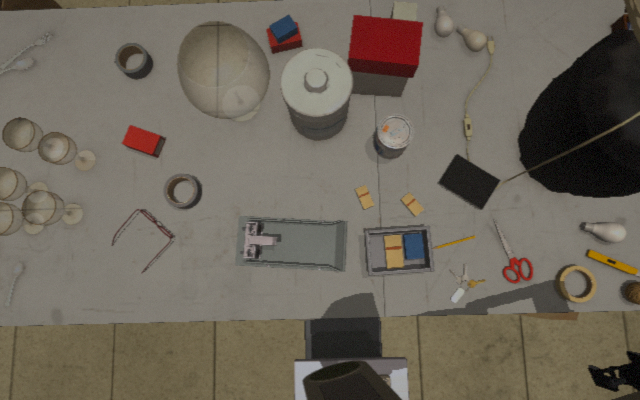

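View pics/scene0.png

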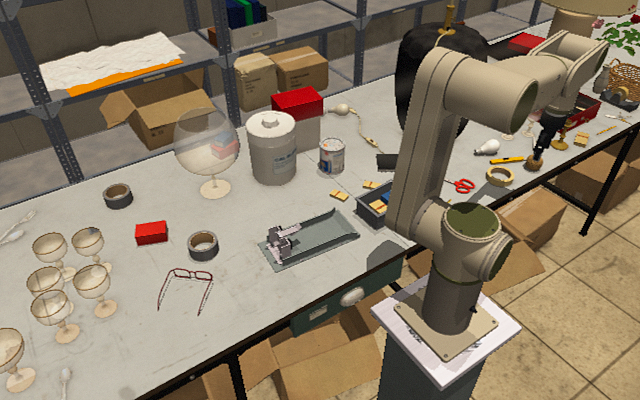

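View pics/wrist0.png

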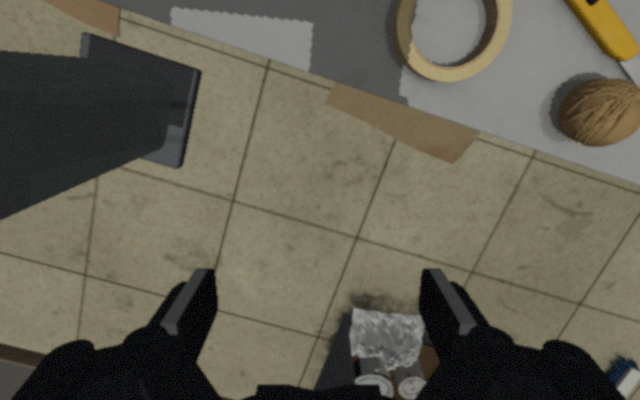

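Top view: bin at about (398,250), contents inside it. Bay lies to its left, with the sill near (346,245) and the end stop near (249,243). The scene view agrees; the wrist camera sees only the floor.

```bash
cat > h.py <<'E'
import numpy as np,cv2
from scipy.spatial.transform import Rotation as R
def cam(ci):
    f=200/np.tan(np.radians(ci["fov_y"])/2)
    return f,ci["cx"],ci["cy"],np.array(ci["origin"]),R.from_euler("xyz",ci["orientation"],degrees=True).as_matrix()
def ray(ci,u,v,z):
    f,cx,cy,o,M=cam(ci); d=M@np.array([(u-cx)/f,(v-cy)/f,1]); return o+d*(z-o[2])/d[2]
def proj(ci,p):
    f,cx,cy,o,M=cam(ci); q=M.T@(np.array(p)-o); return q[0]/q[2]*f+cx,q[1]/q[2]*f+cy
def cloud(ci,d):
    f,cx,cy,o,M=cam(ci); v,u=np.mgrid[0:400,0:640]
    P=np.stack([(u-cx)/f*d,(v-cy)/f*d,d],-1); return P@M.T+o
E
python3 - <<'E'
from h import *; from bench import *
p=cv2.imread("pics/top0.png"); c=p[195:295,225:445]
cv2.imwrite("pics/topcrop.png",cv2.resize(c,None,fx=3.6,fy=3.6,interpolation=cv2.INTER_CUBIC))
d=np.load("pics/top0.npy"); ci=camera_info("top")
P=cloud(ci,d)
for r in range(205,290,6): print(r,[int(round(P[r,c,2])) for c in range(230,440,6)])
print(P[245,230:440:6,:2].round())
E
```

```text
205 [4, 5, 3, 6, -2, 1, 2, 0, 2, 0, 1, 1, 2, -2, -1, 0, 4, 4, -1, 2, -2, 3, 13, 12, -1, -4, 1, -3, 1, 1, 8, 12, 3, 3, -1]
211 [2, 0, 1, -2, 4, -1, 3, 0, 1, -2, 3, 0, 0, -1, 7, -3, 1, 1, -3, 3, 0, -5, 4, 6, -1, -5, 5, -2, 1, 1, 9, 15, 1, 0, 1]
217 [-1, -3, 7, 3, 5, 7, 3, 4, 3, -2, -2, 5, -1, -1, 0, 2, -2, 1, 3, 4, 2, 0, 6, 2, 1, 0, 1, 0, -1, -1, 0, 7, 0, -2, 1]
223 [4, 3, 2, 58, 69, 4, 9, 2, 5, 5, 2, 5, 5, 16, 27, 33, 38, 33, 13, 20, 1, -7, 1, -1, 3, -4, 3, -1, 0, 1, 5, 3, 3, 4, 5]
229 [-1, 3, 7, 14, 7, 59, 7, 4, 7, 8, 9, 3, 4, 2, 0, 1, 6, 4, 10, 21, 6, 1, -4, 0, 3, 76, 70, 71, 71, 78, 74, 71, 72, 78, 0]
235 [1248, 1, 6, 12, 1, 8, 2, 1, 3, 6, 7, 7, 5, 4, 6, 6, 2, 2, 9, 18, 1, 5, -2, 73, 2, 2, 4, 18, 26, 39, 42, 43, 20, 73, -1]
241 [1, 2, 2, 8, 86, 82, 85, 83, 7, 5, 1, 3, 0, 3, 6, -2, 5, 5, 10, 15, -1, 1, 4, 74, 10, 5, 29, 21, 24, 37, 41, 41, 9, 74, -1]
247 [3, 7, 2, 5, 81, 7, 4, 1, 4, 2, 5, 7, 5, 3, 7, 0, 3, 4, 14, 17, -1, 3, 0, 72, 6, 3, 29, 24, 26, 27, 40, 43, 42, 72, 4]
253 [-1, 3, 3, 22, 80, 3, 4, 2, 9, 1248, 1, 2, 7, 2, 6, -1, 4, 5, 8, 15, 1, 1, 1, 73, 0, 1, 25, 20, 25, 16, 38, 3
[... 573 characters left out ...]
-1, 3, -1, 3, 1, -2, 1, 2, 1, -4, 0, 0, 2, 3, 0, -1]
289 [4, -2, -2, 7, -1, -1, 3, 3, 5, 0, 3, 0, 1, -2, -2, 5, 1, 1, 1, 3, -3, 1, 2, -2, 2, -1, 0, -3, 2, -1, 0, -1, 1, 0, 1]
[[ 483.  343.]
 [ 482.  324.]
 [ 481.  306.]
 [ 477.  273.]
 [ 477.  258.]
 [ 480.  253.]
 [ 480.  236.]
 [ 479.  218.]
 [ 478.  200.]
 [ 478.  182.]
 [ 477.  165.]
 [ 477.  147.]
 [ 476.  129.]
 [ 476.  112.]
 [ 475.   94.]
 [ 475.   77.]
 [ 475.   59.]
 [ 474.   42.]
 [ 473.   24.]
 [ 472.    7.]
 [ 473.  -11.]
 [ 472.  -28.]
 [ 472.  -46.]
 [ 468.  -58.]
 [ 471.  -81.]
 [ 470.  -98.]
 [ 469. -114.]
 [ 468. -131.]
 [ 468. -149.]
 [ 467. -164.]
 [ 466. -180.]
 [ 466. -196.]
 [ 465. -212.]
 [ 464. -223.]
 [ 466. -257.]]
```

View pics/topcrop.png

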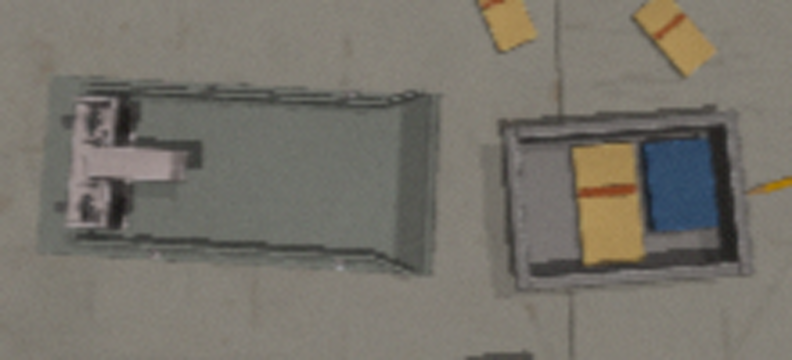

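```bash
cat >> h.py <<'E'
def Rm(rpy): return R.from_euler("xyz",rpy,degrees=True)
def rel(p0,r0,p1,r1):
    A=Rm(r0); return (A.inv()*Rm(r1)).as_rotvec(degrees=True).round(2), (A.as_matrix().T@(np.array(p1,float)-p0)/1000).round(4)
def comp(p0,r0,rv,sh):
    A=Rm(r0); return (np.array(p0)+A.as_matrix()@np.array(sh)*1000).round(2),(A*R.from_rotvec(rv,degrees=True)).as_euler("xyz",degrees=True).round(3)
E
python3 - <<'E'
from h import *; from bench import *
ci=camera_info("top")
k=lambda u,v:(225+u/3.6-.36,195+v/3.6-.36)
for n,u,v,z in [("rimNW(lead,far)",502,120,72),("trail far",738,110,72),("trail near",750,275,72),("lead near",518,292,72),
 ("sill far",440,95,14),("sill near",430,273,14),("deck farend",55,77,3),("deck nearend",40,252,3)]:
    print(n,ray(ci,*k(u,v),z).round())
print(rel([184.084,-571.068,248.292],[180,0,17.865],[530,-20,300],[180,0,0]))
E
```

```text
rimNW(lead,far) [516. -49.  72.]
trail far [ 518. -230.   72.]
trail near [ 393. -231.   72.]
lead near [384. -55.  72.]
sill far [542.  -4.  14.]
sill near [400.   9.  14.]
deck farend [568. 313.   3.]
deck nearend [425. 325.   3.]
(array([ 0.  , -0.  , 17.87]), array([ 0.4983, -0.4184, -0.0517]))
```

Request:
{"api": "jog_arm", "payload": {
  "plan": [
    [[0,0,17.87],[0.4983,-0.4184,-0.0517],1],
    [[0,0,17.87],[0.4983,-0.4184,-0.0517],1],
    [[0,0,17.87],[0.4983,-0.4184,-0.0517],1],
    [[0,0,17.87],[0.4983,-0.4184,-0.0517],1],
    [[0,0,17.87],[0.4983,-0.4184,-0.0517],1],
    [[0,0,17.87],[0.4983,-0.4184,-0.0517],1],
    [[0,0,17.87],[0.4983,-0.4184,-0.0517],1],
    [[0,0,17.87],[0.4983,-0.4184,-0.0517],1],
    [[0,0,17.87],[0.4983,-0.4184,-0.0517],1],
    [[0,0,17.87],[0.4983,-0.4184,-0.0517],1],
    [[0,0,17.87],[0.4983,-0.4184,-0.0517],1],
    [[0,0,17.87],[0.4983,-0.4184,-0.0517],1]
  ]
}}

```text
time: 1.65
tool_pos: [530.5, -18.1, 299.6]
tcp_rot: [-180.0, 0.0, 0.2]
ft_force: [0.5, -0.5, -0.6]
finger_gap: 85.1
```

Run:
```python
from h import *; from bench import *
import json
s=sense(); ci=camera_info("wrist"); p,d=snapshot("wrist"); print(s["tool_pos"],s["tcp_rot"],s["qd"],ci)
cv2.imwrite("pics/w1.png",p); np.save("pics/w1.npy",d)
json.dump({k:(v.tolist() if hasattr(v,"tolist") else v) for k,v in ci.items()},open("pics/w1.json","w"))
```

```text
[530.47348537 -18.09756404 299.5933691 ] [-1.79979811e+02  3.96348661e-02  1.83925631e-01] [-2.78281008 -1.23022695  1.53099303 -1.04092701  0.34307271 -1.49261782] {'fov_y': 58.80793582311838, 'cx': 317.8613007999468, 'cy': 198.68633080629695, 'origin': array([614.8592909 , -16.97262302, 426.0869344 ]), 'orientation': array([ 1.61029389e+02,  4.69678444e-02, -8.97290598e+01])}
```

View pics/w1.png

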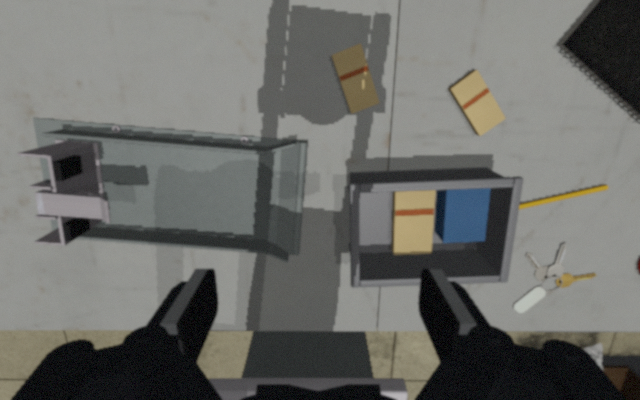

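The wrist view shows the bin's rim at about (350–522, 178–285) and the sill at (300,140–255). The arm was still settling, so I'll take another and enlarge it.

Run:
```python
from h import *; from bench import *
import json
ps=[]
for i in range(3):
    s=sense(); ci=camera_info("wrist"); p,d=snapshot("wrist"); ps.append((p,ci))
    print(s["tool_pos"].round(1),s["tcp_rot"].round(2),ci["origin"].round(1))
p,ci=ps[-1]
cv2.imwrite("pics/w2.png",p); np.save("pics/w2.npy",d)
json.dump({k:(v.tolist() if hasattr(v,"tolist") else v) for k,v in ci.items()},open("pics/w2.json","w"))
cv2.imwrite("pics/w2bin.png",cv2.resize(p[150:300,335:535],None,fx=4,fy=4,interpolation=cv2.INTER_CUBIC))
cv2.imwrite("pics/w2bay.png",cv2.resize(p[110:265,20:320],None,fx=2.66,fy=2.66,interpolation=cv2.INTER_CUBIC))
```

```text
[529.9 -19.3 299.5] [1.7999e+02 6.0000e-02 1.1000e-01] [614.4 -18.3 426. ]
[529.7 -20.1 299.5] [1.7998e+02 6.0000e-02 3.0000e-02] [614.1 -19.2 426. ]
[529.5 -20.6 299.6] [ 1.7998e+02  5.0000e-02 -3.0000e-02] [613.9 -19.8 426.1]
```

View pics/w2bin.png

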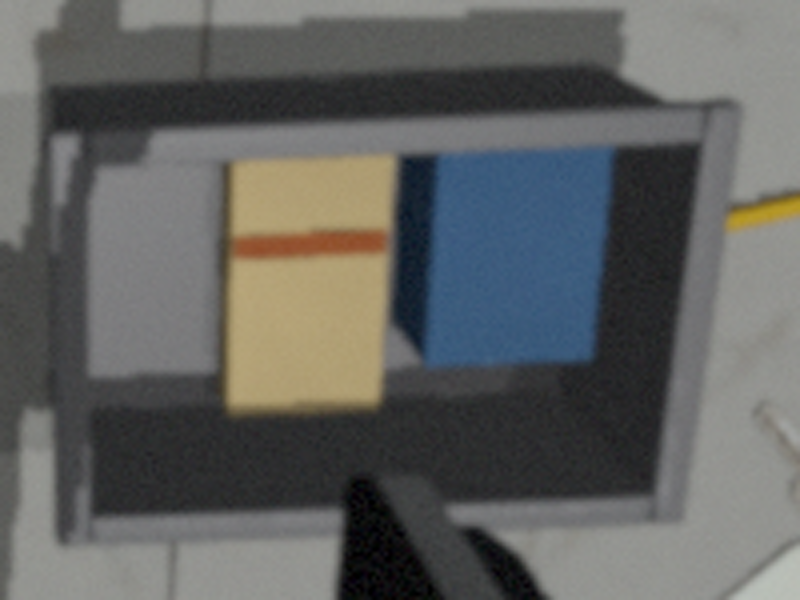

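View pics/w2bay.png

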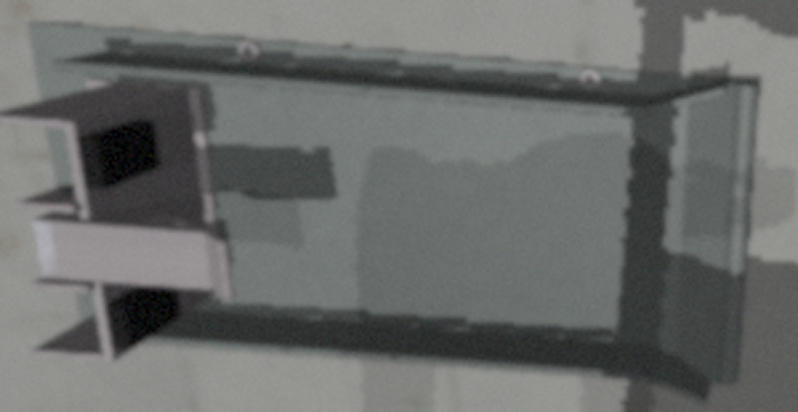

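Run:
```python
from h import *
import json
ci=json.load(open("pics/w2.json"))
B=lambda u,v:(335+u/4-.375,150+v/4-.375); Y=lambda u,v:(20+u/2.66-.31,110+v/2.66-.31)
c=[ray(ci,*B(u,v),72)[:2] for u,v in [(50,137),(740,103),(680,520),(62,543)]]
for a in c: print("bin",a.round(1))
c=np.array(c); print("len",np.linalg.norm(c[0]-c[1]),np.linalg.norm(c[3]-c[2]),"wid",np.linalg.norm(c[0]-c[3]),np.linalg.norm(c[1]-c[2]))
l=(c[0]+c[3])/2;t=(c[1]+c[2])/2;a=l-t
print("centre",c.mean(0).round(1),"lead mid",l.round(1),"yaw",np.degrees(np.arctan2(-a[0],a[1])))
for n,u,v,z in [("sf",760,80,13),("sn",738,382,13),("crest f",742,84,16),("crest n",722,380,16),("decklead far",30,22,3),("sill-far base",757,78,3),("slope foot f",640,105,3),("slopefoot n",615,340,3),("guide near top inner",180,305,34),("guide near top inner2",615,330,34)]:
    print(n,ray(ci,*Y(u,v),z).round(1))
```

```text
bin [508.5 -50.2]
bin [ 517.8 -228. ]
bin [ 394.4 -233.7]
bin [386.6 -57.1]
len 177.96804411997877 176.8191920698758 wid 122.07791562013222 123.55442497922915
centre [ 451.8 -142.3] lead mid [447.5 -53.7] yaw 2.76647795152786
sf [544.4  -5.2  13. ]
sn [396.8   7.   13. ]
crest f [543.2   2.5  16. ]
crest n [399.4  14.6  16. ]
decklead far [567.9 315.8   3. ]
sill-far base [543.6  -3.6   3. ]
slope foot f [531.4  49.5   3. ]
slopefoot n [414.6  67.9   3. ]
guide near top inner [446.3 256.4  34. ]
guide near top inner2 [434.2  61.1  34. ]
```

```bash
cat >> h.py <<'E'
BAYO=np.array([470.6,1.0,0]); BAYR=Rm([0,0,-4.5])
BIN0=np.array([451.8,-142.0,0]); BYAW=2.8
GP=np.array([0,85.,64.])          # TCP in the bin
def tcp_from_bin(o,Rb,gp=GP): return o+Rb.apply(gp), (Rb*Rm([180,0,0]))
def binpose(nx,ny,nz,a,yaw):       # nose in bay frame, a nose-up deg, yaw relative to bay
    Rb=BAYR*Rm([0,0,yaw])*R.from_euler("x",a,degrees=True)
    return BAYO+BAYR.apply([nx,ny,nz])-Rb.apply([0,84,0]),Rb
def relR(p0,A,p1,B):
    rv=(A.inv()*B).as_rotvec(degrees=True); sh=A.inv().apply(p1-p0)/1000
    return [[round(float(x),1) for x in rv],[round(float(x),4) for x in sh]]
E
python3 - <<'E'
from h import *
Rb=Rm([0,0,BYAW]); n=BIN0+Rb.apply([0,84,0]); print("nose bay",BAYR.inv().apply(n-BAYO))
p,A=tcp_from_bin(BIN0,Rb); print(p)
p0=np.array([530,-20,300.]);A0=Rm([180,0,0])
print(relR(p0,A0,p+[0,0,70],A)); print(relR(p0,A0,p,A))
E
```

```text
nose bay [-18.19582231 -60.71507655   0.        ]
[447.64776957 -57.10147833  64.        ]
[[0.0, 0.0, -2.8], [-0.0824, 0.0371, 0.166]]
[[0.0, 0.0, -2.8], [-0.0824, 0.0371, 0.236]]
```

Request:
{"api": "jog_arm", "payload": {
  "plan": [
    [[0,0,-2.8],[-0.0824,0.0371,0.166],0],
    [[0,0,-2.8],[-0.0824,0.0371,0.166],0],
    [[0,0,-2.8],[-0.0824,0.0371,0.166],0],
    [[0,0,-2.8],[-0.0824,0.0371,0.166],0],
    [[0,0,-2.8],[-0.0824,0.0371,0.166],0],
    [[0,0,-2.8],[-0.0824,0.0371,0.166],0],
    [[0,0,-2.8],[-0.0824,0.0371,0.166],0]
  ]
}}

```text
time: 2.72
tool_pos: [449.5, -57.4, 136.1]
tcp_rot: [179.9, -0.2, 2.8]
ft_force: [0.5, 0.5, 0.4]
finger_gap: 42.6
```

Run:
```python
from h import *; from bench import *
s=sense(); p,d=snapshot("wrist"); print(s["tool_pos"],s["tcp_rot"],s["finger_gap"],s["ft_force"]); cv2.imwrite("pics/w3.png",p)
```

```text
[449.54614629 -57.39592034 136.13217318] [179.93909327  -0.21227227   2.80569043] 42.644279889129805 [0.48610377 0.54464349 0.38784849]
```

View pics/w3.png

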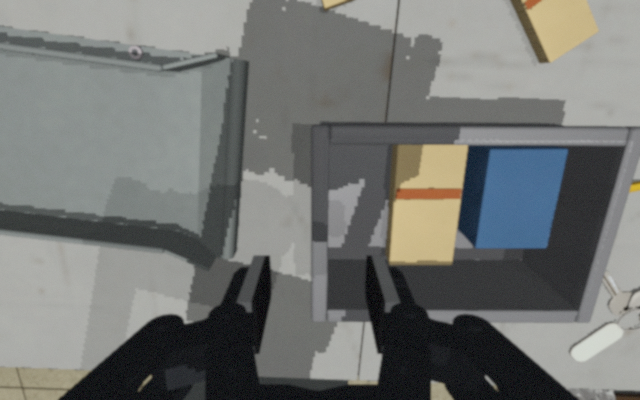

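Leading rim at columns 313–329, fingertips centred on column 318, so the jaws straddle it. Descending and gripping.

Request:
{"api": "jog_arm", "payload": {
  "plan": [
    [[0,0,0],[0,0,0.02],0],
    [[0,0,0],[0,0,0.04],0],
    [[0,0,0],[0,0,0.055],0],
    [[0,0,0],[0,0,0.065],0],
    [[0,0,0],[0,0,0.07],0],
    [[0,0,0],[0,0,0.07],0],
    [[0,0,0],[0,0,0.07],-1],
    [[0,0,0],[0,0,0.07],-1],
    [[0,0,0],[0,0,0.07],-1],
    [[0,0,0],[0,0,0.07],-1],
    [[0,0,0],[0,0,0.07],-1],
    [[0,0,0],[0,0,0.07],-1]
  ],
  "force": 50
}}

```text
time: 4.28
tool_pos: [448.2, -57.3, 64.7]
tcp_rot: [180.0, -0.1, 2.8]
ft_force: [-0.6, 0.2, 5.7]
finger_gap: 9.0
```

```bash
cat >> h.py <<'E'
import json
def plan(way,p0,A0,g=-1):
    """way: list of (nx,ny,nz,a,yaw)"""
    rows=[]
    for w in way:
        p,A=tcp_from_bin(*binpose(*w)); rows.append(relR(p0,A0,p,A)+[g])
    print(json.dumps(rows)); return rows
asd=lambda h,l: float(np.degrees(np.arcsin(h/l)))
E
python3 - <<'E'
from h import *
w0=(-18.2,-60.7,0,0,7.3)
p0,A0=tcp_from_bin(*binpose(*w0)); print(p0)
W=[]
for i in range(1,9):
    z=21*i/8; a=asd(z,168); 
    # tail fixed: nose shifts back by 168(1-cos a) along bin axis
    s=168*(1-np.cos(np.radians(a))); W.append((-18.2+s*np.sin(np.radians(7.3)),-60.7-s*np.cos(np.radians(7.3)),z,a,7.3))
W+=[W[-1]]
plan(W,p0,A0)
a=asd(21,168); w1=W[-1]
p1,A1=tcp_from_bin(*binpose(*w1))
W=[tuple(np.array(w1)*(1-t)+np.array((0,18,21,a,0))*t) for t in np.arange(1,13)/12]
plan(W,p1,A1)
E
```

```text
[447.64478765 -57.08612048  64.        ]
[[[0.9, 0.0, -0.0], [-0.0, 0.001, -0.0026], -1], [[1.8, 0.0, -0.0], [0.0, 0.0021, -0.0052], -1], [[2.7, 0.0, -0.0], [0.0, 0.0032, -0.0079], -1], [[3.6, 0.0, 0.0], [0.0, 0.0043, -0.0104], -1], [[4.5, 0.0, 0.0], [0.0, 0.0055, -0.013], -1], [[5.4, 0.0, -0.0], [0.0, 0.0067, -0.0156], -1], [[6.3, 0.0, -0.0], [0.0, 0.008, -0.0181], -1], [[7.2, 0.0, 0.0], [-0.0, 0.0093, -0.0206], -1], [[7.2, 0.0, 0.0], [-0.0, 0.0093, -0.0206], -1]]
[[[-0.0, 0.1, 0.6], [0.0023, -0.0064, 0.0008], -1], [[0.0, 0.2, 1.2], [0.0045, -0.0127, 0.0016], -1], [[-0.0, 0.2, 1.8], [0.0068, -0.0191, 0.0024], -1], [[0.0, 0.3, 2.4], [0.0091, -0.0255, 0.0032], -1], [[-0.0, 0.4, 3.0], [0.0113, -0.0319, 0.004], -1], [[0.0, 0.5, 3.6], [0.0136, -0.0382, 0.0048], -1], [[0.0, 0.5, 4.2], [0.0158, -0.0446, 0.0056], -1], [[0.0, 0.6, 4.8], [0.0181, -0.051, 0.0064], -1], [[-0.0, 0.7, 5.4], [0.0204, -0.0574, 0.0072], -1], [[-0.0, 0.8, 6.0], [0.0226, -0.0638, 0.008], -1], [[-0.0, 0.8, 6.6], [0.0249, -0.0701, 0.0088], -1], [[-0.0, 0.9, 7.2], [0.0272, -0.0765, 0.0096], -1]]
```

Request:
{"api": "jog_arm", "payload": {
  "plan": [
    [[0.9,0,0],[0,0.001,-0.0026],-1],
    [[1.8,0,0],[0,0.0021,-0.0052],-1],
    [[2.7,0,0],[0,0.0032,-0.0079],-1],
    [[3.6,0,0],[0,0.0043,-0.0104],-1],
    [[4.5,0,0],[0,0.0055,-0.013],-1],
    [[5.4,0,0],[0,0.0067,-0.0156],-1],
    [[6.3,0,0],[0,0.008,-0.0181],-1],
    [[7.2,0,0],[0,0.0093,-0.0206],-1],
    [[7.2,0,0],[0,0.0093,-0.0206],-1]
  ]
}}

```text
time: 5.4
tool_pos: [448.2, -66.7, 84.8]
tcp_rot: [-172.8, -0.0, 2.8]
ft_force: [0.8, 1.7, 0.6]
finger_gap: 8.9
```

Run:
```python
from h import *; from bench import *
s=sense(); p,d=snapshot("wrist"); q,_=snapshot("scene"); print(s["tool_pos"],s["tcp_rot"],s["finger_gap"],s["ft_force"],s["wrist_torque"])
cv2.imwrite("pics/w4.png",p); cv2.imwrite("pics/s4.png",cv2.resize(q[150:290,230:460],None,fx=3.4,fy=3.4))
```

```text
[448.17835244 -66.65889882  84.78809094] [-1.72779307e+02 -1.15983269e-02  2.75996286e+00] 8.874143304322747 [0.84295317 1.66727547 0.58581762] [-0.02015326 -0.13588158  0.01747238]
```

View pics/w4.png

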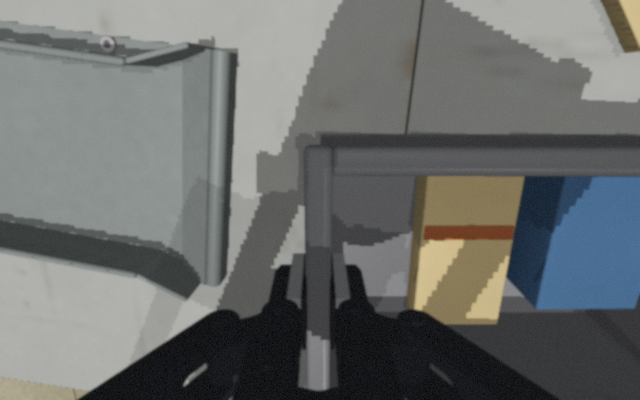

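View pics/s4.png

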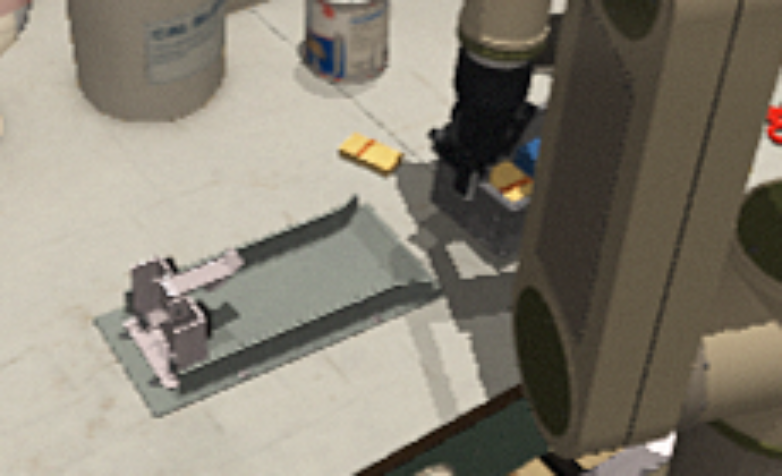

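Run:
```python
from h import *; from bench import *
for i in range(3):
    ci=camera_info("wrist"); p,d=snapshot("wrist"); s=sense(); print(s["tool_pos"],s["ft_force"],s["wrist_torque"])
P=cloud(ci,d)
for n,v,us in [("rim far",160,range(318,640,30)),("leadrim col318",None,None)]:
    if us is not None:
        for u in us:
            print(u,np.median(P[v-2:v+3,u-2:u+3].reshape(-1,3),0).round(1))
for v in range(165,260,20): print(v,np.median(P[v-2:v+3,313:323].reshape(-1,3),0).round(1))
```

```text
[448.11315936 -66.51182746  84.53897912] [0.81599647 0.27806912 0.3836575 ] [-0.36055098 -0.1285848  -0.01808962]
[448.06435982 -66.4867037   84.50454691] [ 0.9995009  -0.60569614  0.03693428] [-0.42445222 -0.16353409 -0.05660444]
[448.05102634 -66.49477955  84.49558408] [ 1.10090178 -1.17779986 -0.21634905] [-0.43225373 -0.12972124 -0.02227135]
318 [505.7 -63.8  92.7]
348 [506.2 -73.9  91.5]
378 [506.7 -84.   90.3]
408 [507.3 -94.   89.2]
438 [ 507.6 -104.1   87.7]
468 [ 508.2 -114.1   86.4]
498 [ 508.7 -124.2   85.5]
528 [ 509.2 -134.5   83.8]
558 [ 509.8 -144.5   82.8]
588 [ 510.3 -154.5   81.6]
618 [ 510.9 -164.2   80.5]
165 [503.8 -63.7  92.6]
185 [496.8 -64.1  92.6]
205 [489.4 -64.4  92.7]
225 [481.7 -64.8  92.6]
245 [473.8 -65.2  92.7]
```

Tip measured at 7.0°, nose up ~21 mm, as planned. Next: move over the sill while turning into line with the bay.

Request:
{"api": "jog_arm", "payload": {
  "plan": [
    [[0,0.1,0.6],[0.0023,-0.0064,0.0008],-1],
    [[0,0.2,1.2],[0.0045,-0.0127,0.0016],-1],
    [[0,0.2,1.8],[0.0068,-0.0191,0.0024],-1],
    [[0,0.3,2.4],[0.0091,-0.0255,0.0032],-1],
    [[0,0.4,3.0],[0.0113,-0.0319,0.004],-1],
    [[0,0.5,3.6],[0.0136,-0.0382,0.0048],-1],
    [[0,0.5,4.2],[0.0158,-0.0446,0.0056],-1],
    [[0,0.6,4.8],[0.0181,-0.051,0.0064],-1],
    [[0,0.7,5.4],[0.0204,-0.0574,0.0072],-1],
    [[0,0.8,6.0],[0.0226,-0.0638,0.008],-1],
    [[0,0.8,6.6],[0.0249,-0.0701,0.0088],-1],
    [[0,0.9,7.2],[0.0272,-0.0765,0.0096],-1]
  ]
}}

```text
time: 7.15
tool_pos: [471.6, 12.4, 84.7]
tcp_rot: [-172.8, 0.0, -4.5]
ft_force: [0.5, -1.6, -1.2]
finger_gap: 9.3
```

Run:
```python
from h import *; from bench import *
s=sense(); ci=camera_info("wrist"); p,d=snapshot("wrist"); print(s["tool_pos"],s["tcp_rot"],s["finger_gap"],s["ft_force"],s["wrist_torque"])
ci=camera_info("wrist"); p,d=snapshot("wrist")
cv2.imwrite("pics/w5.png",p); P=cloud(ci,d); np.save("pics/P5.npy",P)
json.dump({k:(v.tolist() if hasattr(v,"tolist") else v) for k,v in ci.items()},open("pics/w5.json","w"))
# plan: lower on sill (dwell)
w1=np.array((0,18,21,asd(21,168),0)); p1,A1=tcp_from_bin(*binpose(*w1)); print(p1)
z=17.2; w2=np.array((0,18,z,asd(z,168),0))
plan([w1*(1-t)+w2*t for t in (.25,.5,.75,1,1,1,1)],p1,A1)
```

```text
[471.58837248  12.43572262  84.65648005] [-1.72798357e+02  1.33800097e-02 -4.50031665e+00] 9.295073849515992 [ 0.50733046 -1.60012665 -1.18719154] [-0.68297115 -0.03766379  0.02783478]
[471.46243468  11.95827159  84.62303147]
[[[-0.3, 0.0, 0.0], [-0.0, -0.0002, 0.0009], -1], [[-0.7, 0.0, 0.0], [-0.0, -0.0005, 0.0019], -1], [[-1.0, 0.0, 0.0], [-0.0, -0.0007, 0.0029], -1], [[-1.3, 0.0, -0.0], [-0.0, -0.001, 0.0038], -1], [[-1.3, 0.0, -0.0], [-0.0, -0.001, 0.0038], -1], [[-1.3, 0.0, -0.0], [-0.0, -0.001, 0.0038], -1], [[-1.3, 0.0, -0.0], [-0.0, -0.001, 0.0038], -1]]
```

View pics/w5.png

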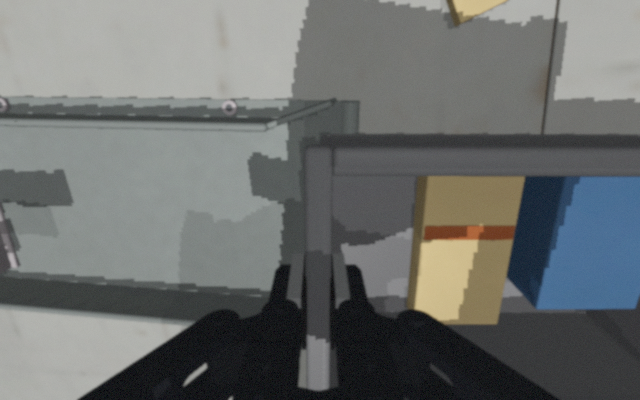

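Rim front at column 305, already past the sill; the guide tops run from (0,122) to (270,128) and (0,275) to (290,292). Checking lateral alignment from those lines.

Run:
```python
from h import *
ci=json.load(open("pics/w5.json")); P=np.load("pics/P5.npy"); p=cv2.imread("pics/w5.png")
cv2.imwrite("pics/w5b.png",cv2.resize(p[80:340,0:380],None,fx=2.1,fy=2.1,interpolation=cv2.INTER_CUBIC))
f=lambda q:BAYR.inv().apply(q-BAYO).round(1)
for u in (20,80,140,200,255):
    col=P[:,u]; b=BAYR.inv().apply(col-BAYO); i=np.where((b[:,2]>27)&(b[:,2]<42)&(abs(b[:,0])<80))[0]
    print(u,[(int(k),b[k].round(1).tolist()) for k in i][:12])
for v in range(165,260,20): print(v,f(np.median(P[v-2:v+3,313:323].reshape(-1,3),0)))
for u in (350,450,550): print(u,f(np.median(P[158:163,u-2:u+3].reshape(-1,3),0)))
```

```text
20 [(118, [63.1, 182.2, 36.0]), (119, [62.7, 181.5, 36.8]), (120, [62.3, 180.7, 37.8]), (121, [61.6, 182.5, 36.2]), (122, [61.1, 182.0, 36.9]), (123, [60.5, 182.6, 36.4]), (124, [60.1, 181.6, 37.5]), (125, [59.4, 183.0, 36.3]), (298, [-60.5, 228.0, 28.1]), (299, [-60.6, 227.1, 29.0]), (300, [-59.8, 224.8, 31.0]), (301, [-60.9, 225.4, 30.7])]
80 [(119, [63.2, 146.3, 36.4]), (120, [62.7, 146.2, 36.6]), (121, [62.2, 146.0, 37.0]), (122, [61.8, 145.6, 37.6]), (123, [61.2, 146.2, 37.0]), (124, [60.8, 145.5, 38.0]), (125, [60.1, 146.6, 36.8]), (126, [59.5, 147.1, 36.4]), (127, [58.9, 147.8, 35.8]), (302, [-60.4, 183.3, 27.1]), (303, [-60.4, 182.4, 28.2]), (304, [-60.6, 181.9, 28.8])]
140 [(120, [63.0, 113.1, 35.1]), (121, [62.6, 112.5, 36.1]), (122, [62.3, 111.6, 37.6]), (123, [61.8, 111.9, 37.2]), (124, [61.2, 112.2, 36.9]), (125, [60.7, 112.4, 36.8]), (126, [60.2, 112.5, 36.7]), (127, [59.7, 112.3, 37.1]), (128, [59.0, 113.1, 36.1]), (308, [-60.2, 138.8, 28.3]), (309, [-60.3, 138.3, 29.1]), (310, [-59.3, 136.6, 31.4])]
200 [(121, [62.1, 83.8, 27.5]), (122, [62.7, 79.6, 36.4]), (123, [62.2, 79.6, 36.6]), (124, [61.8, 79.3, 37.3]), (125, [61.2, 79.8, 36.5]), (126, [60.7, 79.7, 36.6]), (127, [60.3, 79.6, 36.9]), (128, [59.8, 79.6, 37.1]), (129, [59.2, 80.1, 36.2]), (313, [-60.8, 97.6, 27.5]), (314, [-60.1, 96.7, 29.3]), (315, [-59.8, 96.0, 30.7])]
255 [(122, [62.2, 53.2, 28.8]), (123, [62.6, 51.2, 35.5]), (124, [62.2, 50.8, 36.8]), (125, [61.7, 50.9, 36.4]), (127, [60.9, 50.4, 38.2]), (128, [60.5, 50.4, 38.4]), (129, [60.0, 50.5, 38.1]), (130, [59.3, 50.8, 37.3]), (131, [58.6, 51.3, 35.9])]
165 [55.9 12.2 92.9]
185 [48.8 12.3 93. ]
205 [41.4 12.3 92.8]
225 [33.8 12.2 92.9]
245 [25.9 12.3 92.9]
350 [57.7  1.4 91.3]
450 [ 57.8 -32.3  87.3]
550 [ 57.9 -66.   83.2]
```

View pics/w5b.png

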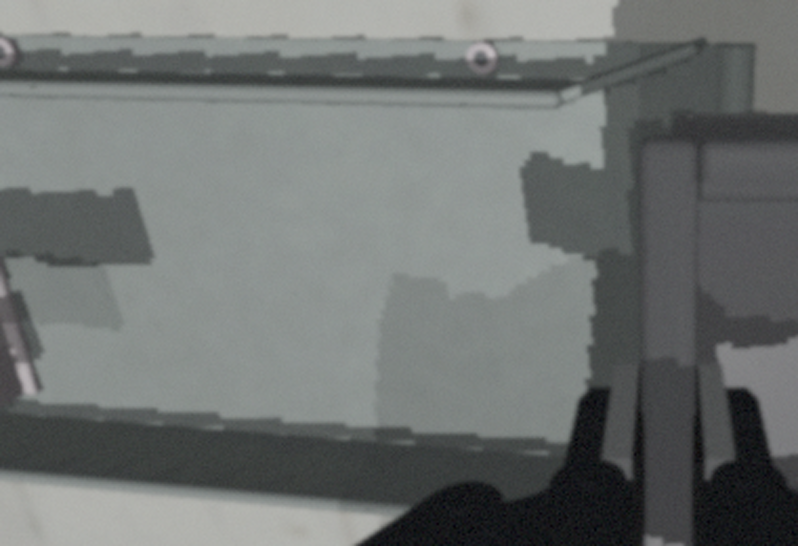

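Guide faces come out at x ≈ +59.2 / −60.4 with bin centre at +0.3, yaw within 0.2°. Lowering onto the sill with a 0.8 mm sideways correction.

Request:
{"api": "jog_arm", "payload": {
  "plan": [
    [[-0.3,0,0],[-0.0003,-0.0002,0.0009],-1],
    [[-0.7,0,0],[-0.0008,-0.0005,0.0019],-1],
    [[-1.0,0,0],[-0.0008,-0.0007,0.0029],-1],
    [[-1.3,0,0],[-0.0008,-0.001,0.0038],-1],
    [[-1.3,0,0],[-0.0008,-0.001,0.0038],-1],
    [[-1.3,0,0],[-0.0008,-0.001,0.0038],-1],
    [[-1.3,0,0],[-0.0008,-0.001,0.0038],-1]
  ]
}}

```text
time: 8.12
tool_pos: [471.2, 13.2, 81.9]
tcp_rot: [-174.1, -0.0, -4.5]
ft_force: [-2.7, 0.5, 8.0]
finger_gap: 8.8
```

Run:
```python
from h import *; from bench import *
ci=camera_info("wrist"); p,d=snapshot("wrist"); s=sense();print(s["time"],s["tool_pos"],s["tcp_rot"],s["finger_gap"],s["ft_force"],s["wrist_torque"])
P=cloud(ci,d); f=lambda q:BAYR.inv().apply(q-BAYO).round(1)
for v in range(185,240,20): print(v,f(np.median(P[v-2:v+3,313:323].reshape(-1,3),0)))
for u in (350,450,550): print(u,f(np.median(P[158:163,u-2:u+3].reshape(-1,3),0)))
X=-0.8
w=np.array((X,18,17.2,asd(17.2,168),0)); p1,A1=tcp_from_bin(*binpose(*w)); print(p1)
# slide with tail on bench: nose y 18->85. tail-crest dist along bin ~
W=[]
for ny in np.linspace(24,88,11):
    a=10.
    for _ in range(20):
        yt=ny-168*np.cos(np.radians(a)); a=np.degrees(np.arctan2(16,5-yt))
    W.append((X,ny,168*np.sin(np.radians(a))+.8,a,0))
print([tuple(np.round(w,1)) for w in W]); W.append(W[-1]); plan(W,p1,A1)
p2,A2=tcp_from_bin(*binpose(*W[-1])); w=W[-1]; W2=[]
# pivot about crest, clearance 1
a0=w[3]; a1=-asd(12.5,86)
for t in np.arange(1,12)/11:
    a=a0+(a1-a0)*t; s=86
    ny=5+s*np.cos(np.radians(a)); nz=16+1.0+s*np.sin(np.radians(a)); W2.append((X,ny,nz,a,0))
W2.append(W2[-1])
print([tuple(np.round(w,1)) for w in W2]);plan(W2,p2,A2)
p3,A3=tcp_from_bin(*binpose(*W2[-1]));W3=[]
for ny in np.linspace(96,160,11):
    W3.append((X,ny,4.0,-asd(13,ny-5+1),0))
W3.append(W3[-1]);print([tuple(np.round(w,1)) for w in W3]);plan(W3,p3,A3)
```

```text
8.175 [471.23837284  13.18171945  81.85928722] [-1.74127290e+02 -4.13611625e-02 -4.46993020e+00] 9.151656525941785 [-2.5258556   0.94969474  8.09994469] [-0.05202342  0.3509917   0.06106386]
185 [48.2 12.6 89.9]
205 [41.1 12.5 90.1]
225 [33.1 12.6 90. ]
350 [57.2  1.6 89. ]
450 [ 57.4 -32.1  85.7]
550 [ 57.2 -66.1  81.9]
[470.77868279  13.46677593  80.96607786]
[(np.float64(-0.8), np.float64(24.0), np.float64(18.9), np.float64(6.2), np.float64(0.0)), (np.float64(-0.8), np.float64(30.4), np.float64(19.7), np.float64(6.4), np.float64(0.0)), (np.float64(-0.8), np.float64(36.8), np.float64(20.6), np.float64(6.8), np.float64(0.0)), (np.float64(-0.8), np.float64(43.2), np.float64(21.6), np.float64(7.1), np.float64(0.0)), (np.float64(-0.8), np.float64(49.6), np.float64(22.7), np.float64(7.5), np.float64(0.0)), (np.float64(-0.8), np.float64(56.0), np.float64(23.9), np.float64(7.9), np.float64(0.0)), (np.float64(-0.8), np.float64(62.4), np.float64(25.2), np.float64(8.4), np.float64(0.0)), (np.float64(-0.8), np.float64(68.8), np.float64(26.8), np.float64(8.9), np.float64(0.0)), (np.float64(-0.
[... 3480 characters left out ...]
oat64(-4.8), np.float64(0.0)), (np.float64(-0.8), np.float64(160.0), np.float64(4.0), np.float64(-4.8), np.float64(0.0))]
[[[0.2, 0.0, -0.0], [0.0, -0.0057, -0.0004], -1], [[0.8, 0.0, 0.0], [0.0, -0.0114, -0.0013], -1], [[1.2, 0.0, 0.0], [0.0, -0.0172, -0.0022], -1], [[1.6, 0.0, -0.0], [0.0, -0.0231, -0.0032], -1], [[2.0, 0.0, -0.0], [0.0, -0.029, -0.0041], -1], [[2.3, 0.0, 0.0], [-0.0, -0.035, -0.005], -1], [[2.6, 0.0, -0.0], [0.0, -0.041, -0.0059], -1], [[2.9, 0.0, -0.0], [0.0, -0.047, -0.0068], -1], [[3.1, 0.0, 0.0], [0.0, -0.0531, -0.0078], -1], [[3.4, 0.0, 0.0], [-0.0, -0.0591, -0.0087], -1], [[3.6, 0.0, 0.0], [0.0, -0.0652, -0.0096], -1], [[3.6, 0.0, 0.0], [0.0, -0.0652, -0.0096], -1]]
```

Bin nose rests on the sill (8 N up-force, pitch 5.9°, nose y ≈ 20 mm, tail on the bench). Slide in, tail still on the bench.

Request:
{"api": "jog_arm", "payload": {
  "plan": [
    [[0.3,0,0],[0,-0.0058,-0.001],-1],
    [[0.6,0,0],[0,-0.0119,-0.0012],-1],
    [[0.9,0,0],[0,-0.0181,-0.0014],-1],
    [[1.2,0,0],[0,-0.0242,-0.0018],-1],
    [[1.6,0,0],[0,-0.0302,-0.0022],-1],
    [[2.0,0,0],[0,-0.0362,-0.0027],-1],
    [[2.5,0,0],[0,-0.0422,-0.0034],-1],
    [[3.0,0,0],[0,-0.0481,-0.0043],-1],
    [[3.6,0,0],[0,-0.054,-0.0054],-1],
    [[4.3,0,0],[0,-0.0598,-0.0067],-1],
    [[5.2,0,0],[0,-0.0655,-0.0084],-1],
    [[5.2,0,0],[0,-0.0655,-0.0084],-1]
  ]
}}

```text
time: 9.68
tool_pos: [475.9, 78.2, 96.5]
tcp_rot: [-168.8, -0.0, -4.5]
ft_force: [-0.8, 0.3, 3.5]
finger_gap: 8.8
```

```bash
cat > chk.py <<'E'
from h import *; from bench import *
import sys
ci=camera_info("wrist"); p,d=snapshot("wrist"); s=sense();print(s["time"],s["tool_pos"],s["tcp_rot"],s["finger_gap"],s["ft_force"],s["wrist_torque"])
cv2.imwrite("pics/%s.png"%sys.argv[1],p)
P=cloud(ci,d); f=lambda q:BAYR.inv().apply(q-BAYO).round(1)
for v in range(185,240,20): print(v,f(np.median(P[v-2:v+3,313:323].reshape(-1,3),0)))
for u in (350,450,550): print(u,f(np.median(P[158:163,u-2:u+3].reshape(-1,3),0)))
E
python3 chk.py w6
```

```text
9.725 [475.95402178  78.09132539  96.44435798] [-1.68837341e+02 -7.40458160e-03 -4.46300221e+00] 8.792290848120015 [-0.5204552   0.60090375  3.22096665] [-0.0472889   0.0068499  -0.07809987]
185 [ 47.9  77.1 104.6]
205 [ 40.5  77.  104.5]
225 [ 32.7  77.  104.7]
350 [ 56.9  66.2 102.7]
450 [57.  32.9 96.2]
550 [57.  -0.4 89.1]
```

Request:
{"api": "jog_arm", "payload": {
  "plan": [
    [[-1.8,0,0],[0,-0.0034,0.002],-1],
    [[-3.5,0,0],[0,-0.0052,0.0048],-1],
    [[-5.3,0,0],[0,-0.007,0.0076],-1],
    [[-7.1,0,0],[0,-0.0087,0.0105],-1],
    [[-8.8,0,0],[0,-0.0103,0.0134],-1],
    [[-10.6,0,0],[0,-0.0117,0.0164],-1],
    [[-12.4,0,0],[0,-0.0131,0.0194],-1],
    [[-14.1,0,0],[0,-0.0145,0.0225],-1],
    [[-15.9,0,0],[0,-0.0157,0.0256],-1],
    [[-17.6,0,0],[0,-0.0168,0.0287],-1],
    [[-19.4,0,0],[0,-0.0178,0.0319],-1],
    [[-19.4,0,0],[0,-0.0178,0.0319],-1]
  ]
}}

```text
time: 11.22
tool_pos: [477.6, 101.7, 68.0]
tcp_rot: [171.7, 0.0, -4.4]
ft_force: [-0.9, 1.8, 2.8]
finger_gap: 9.3
```

```bash
python3 chk.py w7
```

```text
11.275 [477.59725135 101.63407461  68.14009837] [ 1.71703483e+02  2.44418070e-02 -4.40748248e+00] 8.69669593729106 [-0.57001347  2.13164497  2.79341849] [ 0.28689281  0.15640131 -0.08428791]
185 [ 47.7 103.1  75.8]
205 [ 40.3 103.1  75.9]
225 [ 32.7 103.2  76.1]
350 [56.8 92.4 77.9]
450 [56.7 58.7 82.3]
550 [56.7 24.8 87.4]
```

View pics/w7.png

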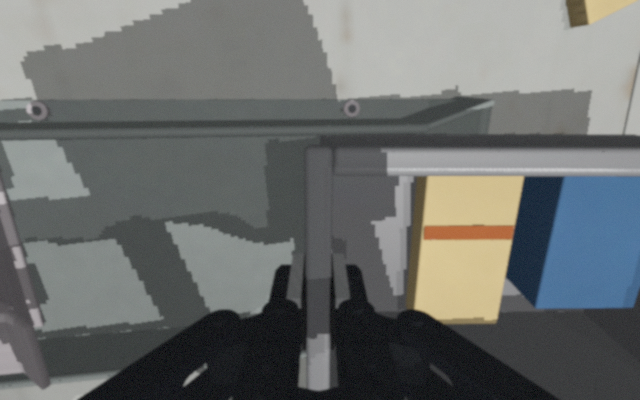

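Bin straddles the sill, pitched −8°, nose near the deck, contents in place (tags 405–525, box 510–640). Slide on in.

Request:
{"api": "jog_arm", "payload": {
  "plan": [
    [[0.2,0,0],[0,-0.0057,-0.0004],-1],
    [[0.8,0,0],[0,-0.0114,-0.0013],-1],
    [[1.2,0,0],[0,-0.0172,-0.0022],-1],
    [[1.6,0,0],[0,-0.0231,-0.0032],-1],
    [[2.0,0,0],[0,-0.029,-0.0041],-1],
    [[2.3,0,0],[0,-0.035,-0.005],-1],
    [[2.6,0,0],[0,-0.041,-0.0059],-1],
    [[2.9,0,0],[0,-0.047,-0.0068],-1],
    [[3.1,0,0],[0,-0.0531,-0.0078],-1],
    [[3.4,0,0],[0,-0.0591,-0.0087],-1],
    [[3.6,0,0],[0,-0.0652,-0.0096],-1],
    [[3.6,0,0],[0,-0.0652,-0.0096],-1]
  ]
}}

```text
time: 12.78
tool_pos: [483.3, 165.9, 69.3]
tcp_rot: [175.2, -0.0, -4.5]
ft_force: [-3.5, -10.1, 8.2]
finger_gap: 8.5
```

```bash
python3 chk.py w8
```

```text
12.825 [483.30555346 165.92622043  69.34796133] [ 1.75197509e+02 -3.54049442e-02 -4.47647077e+00] 8.899208226820488 [-2.64448596 -8.61753405  8.61238379] [-1.05808552  0.37180813 -0.04052247]
185 [ 48.4 167.1  77.6]
205 [ 41.  167.1  77.5]
225 [ 33.2 167.1  77.4]
350 [ 57.4 156.1  78.6]
450 [ 57.3 122.1  80.9]
550 [57.4 87.5 83.1]
```

View pics/w8.png

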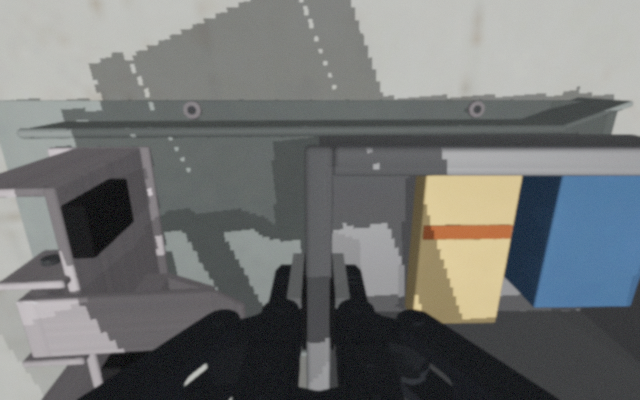

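Run:
```python
from h import *; from bench import *
ci=camera_info("wrist"); s=sense(); print(s["ft_force"])
f=lambda q:BAYR.inv().apply(q-BAYO).round(1)
for u,v,z in [(245,300,90),(245,300,80),(235,318,85),(150,150,78),(160,280,78)]: print(u,v,f(ray(ci,u,v,z)))
p=cv2.imread("pics/w8.png"); cv2.imwrite("pics/w8c.png",cv2.resize(p[220:400,0:380],None,fx=2.1,fy=2.1))
```

```text
[-2.64448596 -8.61753405  8.61238379]
245 300 [ 11.6 193.   90. ]
245 300 [  4.8 194.5  80. ]
235 318 [  0.7 197.8  85. ]
150 150 [ 61.6 221.4  78. ]
160 280 [ 13.7 224.9  78. ]
```

View pics/w8c.png

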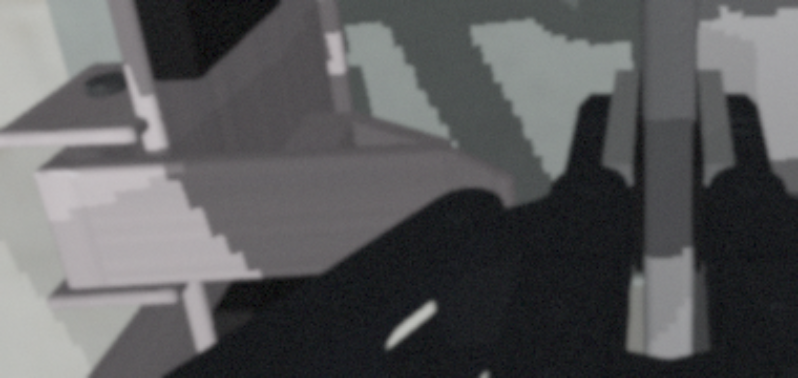

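Run:
```python
from h import *; from bench import *
ci=camera_info("wrist"); p,d=snapshot("wrist"); P=(cloud(ci,d)-BAYO)@BAYR.as_matrix()
s=sense(); print(s["ft_force"])
for v,us in [(155,range(20,175,8)),(200,range(20,175,8)),(270,range(20,175,8)),(310,range(20,220,10))]:
    print(v,[(u,*P[v,u].round().astype(int).tolist()) for u in us])
```

```text
[-2.04223011 -8.01095535  8.24048257]
155 [(20, 46, 314, 4), (28, 46, 310, 4), (36, 46, 307, 3), (44, 46, 301, 6), (52, 50, 285, 25), (60, 50, 281, 26), (68, 50, 277, 28), (76, 50, 275, 25), (84, 50, 270, 27), (92, 50, 266, 28), (100, 50, 263, 27), (108, 50, 259, 28), (116, 50, 256, 28), (124, 49, 253, 26), (132, 48, 253, 17), (140, 46, 253, 9), (148, 45, 250, 7), (156, 45, 247, 4), (164, 45, 243, 4), (172, 45, 239, 4)]
200 [(20, 22, 320, 4), (28, 22, 316, 4), (36, 22, 312, 4), (44, 22, 308, 5), (52, 46, 254, 79), (60, 45, 253, 77), (68, 44, 253, 73), (76, 44, 250, 74), (84, 44, 247, 74), (92, 44, 245, 74), (100, 42, 245, 68), (108, 40, 245, 62), (116, 38, 245, 58), (124, 36, 245, 51), (132, 27, 253, 25), (140, 24, 253, 17), (148, 21, 253, 7), (156, 20, 250, 6), (164, 20, 246, 4), (172, 19, 242, 4)]
270 [(20, 18, 274, 74), (28, 18, 272, 74), (36, 17, 269, 74), (44, 18, 266, 75), (52, 18, 263, 75), (60, 18, 260, 75), (68, 20, 255, 79), (76, 19, 253, 78), (84, 17, 253, 74), (92, 14, 253, 69), (100, 11, 253, 64), (108, 8, 253, 58), (116, 4, 254, 52), (124, 0, 253, 45), (132, -4, 253, 39), (140, -8, 253, 31), (148, -14, 253, 22), (156, -19, 253, 12), (164, -22, 251, 7), (172, -24, 247, 4)]
310 [(20, 9, 270, 85), (30, 9, 266, 86), (40, 8, 263, 85), (50, 8, 260, 85), (60, 7, 257, 85), (70, 8, 254, 85), (80, 7, 251, 85), (90, 7, 247, 85), (100, 6, 244, 84), (110, 7, 241, 85), (120, 7, 237, 85), (130, 6, 234, 85), (140, 6, 230, 85), (150, 6, 227, 86), (160, 6, 224, 85), (170, 5, 220, 85), (180, 5, 217, 85), (190, 5, 213, 85), (200, 5, 210, 85), (210, 4, 206, 85)]
```

Depth puts the end-stop pads at about y = 245 and the hook tip at about y = 200, just ahead of the outer finger. So open only a little (≈16 mm), then lift straight up.

Request:
{"api": "jog_arm", "payload": {
  "plan": [
    [[0,0,0],[0,0,0],-0.63],
    [[0,0,0],[0,0,0],-0.63],
    [[0,0,0],[0,0,0],-0.63],
    [[0,0,0],[0,0,0],-0.63]
  ]
}}

```text
time: 13.38
tool_pos: [483.8, 164.7, 70.2]
tcp_rot: [175.1, -0.1, -4.5]
ft_force: [-4.4, -16.8, 15.2]
finger_gap: 15.6
```

```bash
python3 chk.py w9
```

```text
13.425 [483.80375783 164.70973376  70.23105881] [ 1.75098897e+02 -8.54600919e-02 -4.50334510e+00] 16.259825003373194 [ -5.52960864 -17.07509723  15.65713518] [-1.95955453  0.73543529  0.03947636]
185 [ 48.1 165.7  75.4]
205 [ 40.7 165.7  75.9]
225 [ 32.7 165.7  75.6]
350 [ 57.3 154.5  76.8]
450 [ 57.4 119.8  79.7]
550 [57.4 85.3 82.7]
```

View pics/w9.png

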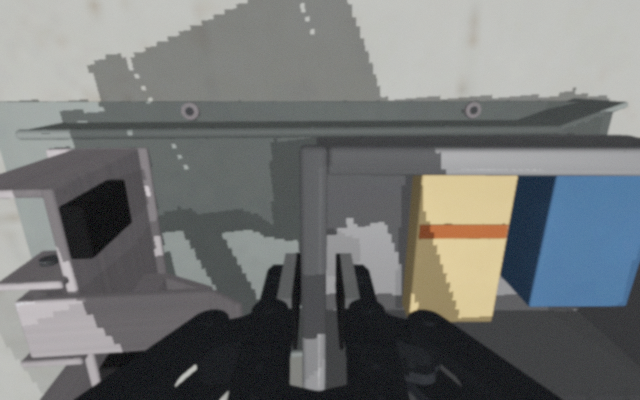

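Opening made the outer knuckle press on the hook (−17 N y, +15 N z), and the rim is free between the pads. Lift away, backing slightly.

Request:
{"api": "jog_arm", "payload": {
  "plan": [
    [[0,0,0],[0,0.002,-0.006],-0.63],
    [[0,0,0],[0,0.003,-0.014],-0.63],
    [[0,0,0],[0,0.004,-0.024],-0.63],
    [[0,0,0],[0,0.005,-0.04],-0.63],
    [[0,0,0],[0,0.006,-0.06],-0.63],
    [[0,0,0],[0,0.008,-0.09],-0.63],
    [[0,0,0],[0,0.01,-0.12],-0.63],
    [[0,0,0],[0,0.01,-0.12],-0.63]
  ]
}}

```text
time: 14.42
tool_pos: [484.8, 167.5, 192.9]
tcp_rot: [175.4, -0.3, -4.4]
ft_force: [-0.4, 0.0, -0.5]
finger_gap: 15.8
```

```bash
python3 chk.py w10
python3 - <<'E'
from h import *; from bench import *
p,d=snapshot("top"); P=(cloud(camera_info("top"),d)-BAYO)@BAYR.as_matrix(); cv2.imwrite("pics/t10.png",p)
E
```

```text
14.475 [483.77649128 167.17971708 190.83102576] [175.3775678   -0.1859881   -4.44860258] 16.000335853953402 [ 0.14577374 -0.1538118   0.09756785] [0.0749187  0.03077465 0.00729822]
185 [ -7.1 153.5   8.3]
205 [-26.4 153.5   8.8]
225 [-46.6 153.5   8.8]
350 [ 16.4 124.8  11.4]
450 [24.2 51.7 52.3]
550 [31.5 -2.4 90.2]
```

View pics/w10.png

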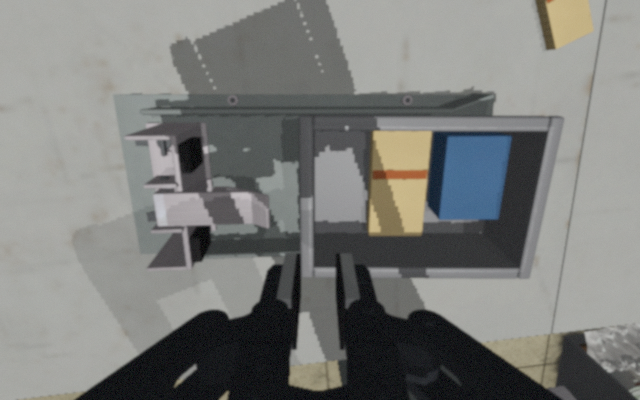

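Bin sits in the bay with its tail on the sill, contents in. Rim lead edge at column ~300, tail corners at (562,118) and (530,277). I'll turn the tool 90° and push with the two finger sides on the tail rim.

Run:
```python
from h import *; from bench import *
ci=camera_info("wrist"); f=lambda q:BAYR.inv().apply(q-BAYO).round(1)
for u,v,z in [(562,118,88),(530,277,88),(300,117,76),(301,276,76)]: print(f(ray(ci,u,v,z)))
s=sense(); print(s["tool_pos"],s["tcp_rot"])
# commanded pose now
p3,A3=tcp_from_bin(*binpose(-0.8,88,33.0,11.1,0))
# chain through commanded moves
p,A=tcp_from_bin(*binpose(-18.2,-60.7,0,0,7.3))
p=np.array([447.65,-57.1,64]);A=Rm([180,0,2.8])
for rv,sh in [([7.2,0,0],[0,.0093,-.0206]),([0,.9,7.2],[.0272,-.0765,.0096]),([-1.3,0,0],[-.0008,-.001,.0038]),([5.2,0,0],[0,-.0655,-.0084]),([-19.4,0,0],[0,-.0178,.0319]),([3.6,0,0],[0,-.0652,-.0096]),([0,0,0],[0,.01,-.12])]:
    p=p+A.apply(np.array(sh)*1000);A=A*R.from_rotvec(rv,degrees=True)
print(p,A.as_euler("xyz",degrees=True))
T=BAYO+BAYR.apply([-0.6,-45,190]); TA=Rm([180,0,85.5])
print(T,relR(p,A,T,TA)); print(relR(T,TA,BAYO+BAYR.apply([-.6,-45,66]),TA))
```

```text
[58.1 -4.4 88. ]
[-63.3  -7.   88. ]
[ 58.6 169.9  76. ]
[-61.4 170.8  76. ]
[482.91693289 166.90040802 189.3075943 ] [ 1.75325112e+02 -4.79636701e-02 -4.45049453e+00]
[482.77826093 166.6762812  188.73285812] [ 1.75299400e+02  9.47068776e-03 -4.45602583e+00]
[466.47119029 -43.81420456 190.        ] [[3.7, 3.7, -89.9], [0.0001, 0.2105, 0.016]]
[[0.0, 0.0, 0.0], [0.0, -0.0, 0.124]]
```

Request:
{"api": "jog_arm", "payload": {
  "plan": [
    [[3.7,3.7,-89.9],[0.0001,0.2105,0.016],-0.3],
    [[3.7,3.7,-89.9],[0.0001,0.2105,0.016],-0.3],
    [[3.7,3.7,-89.9],[0.0001,0.2105,0.016],-0.3],
    [[3.7,3.7,-89.9],[0.0001,0.2105,0.016],-0.3],
    [[3.7,3.7,-89.9],[0.0001,0.2105,0.016],-0.3],
    [[3.7,3.7,-89.9],[0.0001,0.2105,0.016],-0.3],
    [[3.7,3.7,-89.9],[0.0001,0.2105,0.016],-0.3],
    [[3.7,3.7,-89.9],[0.0001,0.2105,0.016],-0.3],
    [[3.7,3.7,-89.9],[0.0001,0.2105,0.016],-0.3],
    [[3.7,3.7,-89.9],[0.0001,0.2105,0.016],-0.3],
    [[3.7,3.7,-89.9],[0.0001,0.2105,0.016],-0.3],
    [[3.7,3.7,-89.9],[0.0001,0.2105,0.016],-0.3]
  ]
}}

```text
time: 16.02
tool_pos: [466.3, -43.7, 189.7]
tcp_rot: [-180.0, -0.0, 85.4]
ft_force: [-0.4, 0.7, -0.8]
finger_gap: 30.1
```

Run:
```python
from h import *; from bench import *
s=sense(); p,d=snapshot("wrist"); print(s["tool_pos"],s["tcp_rot"],s["joint_pos"].round(1),s["finger_gap"]); cv2.imwrite("pics/w11.png",p)
```

```text
[466.2505534  -43.65158634 189.74561021] [-1.79968632e+02 -1.00521388e-02  8.53765716e+01] [-11.6 -11.3 109.8   0.   81.6  -7. ] 30.088983845764425
```

View pics/w11.png

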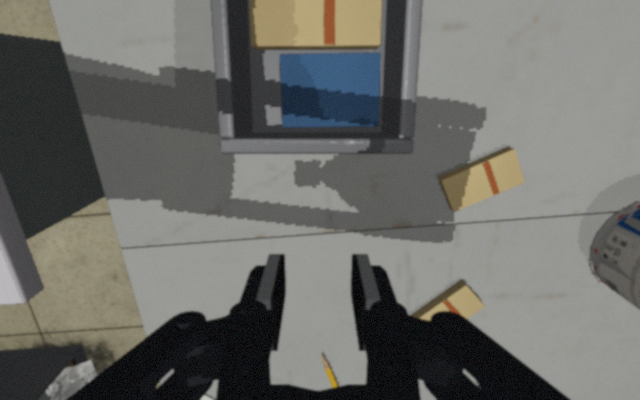

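Fingers stand clear behind the tail rim (rim at row ~145). Descend and approach.

Request:
{"api": "jog_arm", "payload": {
  "plan": [
    [[0,0,0],[0,0,0.03],-0.3],
    [[0,0,0],[0,0,0.065],-0.3],
    [[0,0,0],[0,0,0.1],-0.3],
    [[0,0,0],[0,0,0.118],-0.3],
    [[0,0,0],[0,0,0.124],-0.3],
    [[0,0,0],[0.008,0,0.124],-0.3],
    [[0,0,0],[0.014,0,0.124],-0.3],
    [[0,0,0],[0.018,0,0.124],-0.3],
    [[0,0,0],[0.018,0,0.124],-0.3]
  ]
}}

```text
time: 17.2
tool_pos: [468.2, -25.4, 66.6]
tcp_rot: [180.0, -0.0, 85.5]
ft_force: [-0.1, -0.6, -0.1]
finger_gap: 29.7
```

Run:
```python
from h import *; from bench import *
s=sense(); p,d=snapshot("wrist"); print(s["tool_pos"],s["tcp_rot"],s["ft_force"]); cv2.imwrite("pics/w12.png",p)
```

```text
[468.24467849 -25.44177321  66.59445265] [ 1.79952256e+02 -4.91377764e-03  8.55375438e+01] [-0.07539969 -0.59968099 -0.11522509]
```

View pics/w12.png

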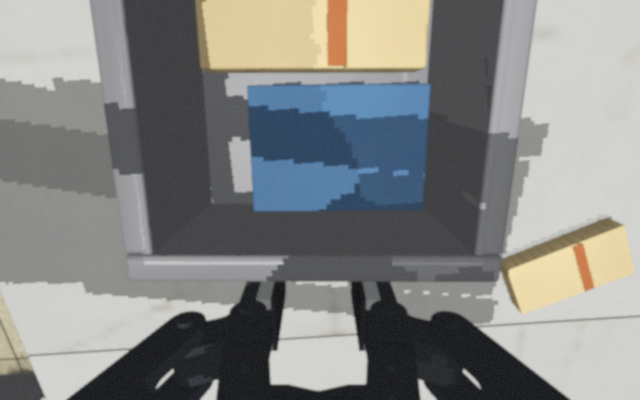

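Rim just ahead of the fingers (row ~280). Push over the sill, slowly.

Request:
{"api": "jog_arm", "payload": {
  "plan": [
    [[0,0,0],[0.004,0,0],-0.3],
    [[0,0,0],[0.008,0,0],-0.3],
    [[0,0,0],[0.011,0,0],-0.3],
    [[0,0,0],[0.014,0,0],-0.3],
    [[0,0,0],[0.017,0,0],-0.3],
    [[0,0,0],[0.02,0,0],-0.3]
  ]
}}

```text
time: 18.0
tool_pos: [469.4, -5.7, 66.0]
tcp_rot: [-180.0, -0.0, 85.5]
ft_force: [0.5, -1.3, -0.5]
finger_gap: 29.7
```

Request:
{"api": "jog_arm", "payload": {
  "plan": [
    [[0,0,0],[0.003,0,0],-0.3],
    [[0,0,0],[0.006,0,0],-0.3],
    [[0,0,0],[0.008,0,0],-0.3],
    [[0,0,0],[0.01,0,0],-0.3],
    [[0,0,0],[0.012,0,0],-0.3],
    [[0,0,0],[0.014,0,0],-0.3]
  ]
}}

```text
time: 18.75
tool_pos: [470.5, 8.2, 66.0]
tcp_rot: [-180.0, -0.0, 85.5]
ft_force: [0.2, -0.1, -0.0]
finger_gap: 30.1
```

```bash
cat > chk2.py <<'E'
from h import *; from bench import *
import sys
s=sense(); ci=camera_info("wrist"); p,d=snapshot("wrist"); f=lambda q:BAYR.inv().apply(q-BAYO).round(1)
print(s["time"],f(s["tool_pos"]),s["tcp_rot"].round(2),BAYR.inv().apply(s["ft_force"]).round(1)); cv2.imwrite("pics/%s.png"%sys.argv[1],p)
P=(cloud(ci,d)-BAYO)@BAYR.as_matrix()
for u in (170,440):
    c=P[:,u]; i=[k for k in range(200,300) if c[k,2]>60]; print(u,[(k,*c[k].round(1).tolist()) for k in i[-8:]])
q,_=snapshot("scene"); cv2.imwrite("pics/%s_s.png"%sys.argv[1],cv2.resize(q[150:290,230:460],None,fx=3.4,fy=3.4))
E
python3 chk2.py w13
```

```text
18.75 [-0.7  7.2 66. ] [-1.7999e+02 -1.0000e-02  8.5490e+01] [ 0.2 -0.1 -0. ]
170 [(252, -54.1, 31.2, 76.1), (253, -54.1, 30.8, 76.2), (254, -53.9, 30.6, 76.6), (255, -54.0, 30.2, 76.5), (256, -53.9, 29.9, 76.8), (257, -54.5, 28.9, 75.6), (258, -0.0, 91.7, 192.6), (259, -55.1, 27.5, 74.7)]
440 [(253, 44.9, 30.7, 75.7), (254, 44.9, 30.4, 76.0), (255, 44.9, 30.0, 75.9), (256, 44.7, 29.9, 76.5), (257, 44.9, 29.4, 76.3), (258, 45.4, 28.3, 75.0), (259, 45.3, 28.1, 75.5), (260, 45.3, 27.7, 75.5)]
```

View pics/w13.png

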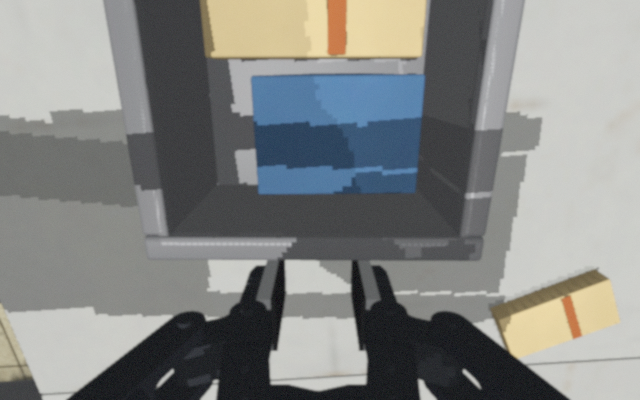

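View pics/w13_s.png

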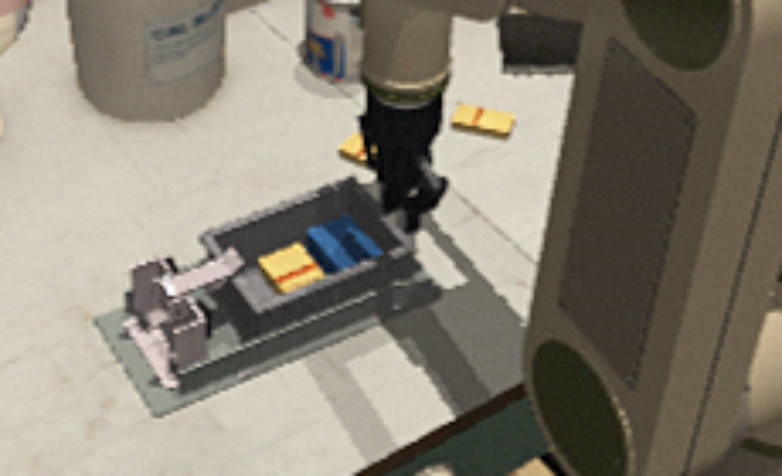

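Bin is flat on the deck: tail rim at y ≈ 28 mm, rim top ≈ 75.5 mm at both sides, so the tail edge is at ≈ 34. Now press toward home, up the catch ramp.

Request:
{"api": "jog_arm", "payload": {
  "plan": [
    [[0,0,0],[0.004,0,0],-0.3],
    [[0,0,0],[0.008,0,0],-0.3],
    [[0,0,0],[0.011,0,0],-0.3],
    [[0,0,0],[0.014,0,0],-0.3],
    [[0,0,0],[0.017,0,0],-0.3],
    [[0,0,0],[0.02,0,0],-0.3],
    [[0,0,0],[0.022,0,0],-0.3],
    [[0,0,0],[0.024,0,0],-0.3]
  ]
}}

```text
time: 19.85
tool_pos: [472.4, 31.8, 66.0]
tcp_rot: [-180.0, 0.0, 85.5]
ft_force: [-0.4, -5.5, 0.6]
finger_gap: 30.3
```

Request:
{"api": "jog_arm", "payload": {
  "plan": [
    [[0,0,0],[0.002,0,0],-0.3],
    [[0,0,0],[0.004,0,0],-0.3],
    [[0,0,0],[0.006,0,0],-0.3],
    [[0,0,0],[0.008,0,0],-0.3],
    [[0,0,0],[0.01,0,0],-0.3]
  ]
}}

```text
time: 20.48
tool_pos: [473.2, 42.1, 66.1]
tcp_rot: [-180.0, -0.0, 85.5]
ft_force: [-0.5, -6.0, 1.1]
finger_gap: 29.7
```

```bash
python3 chk2.py w14
```

```text
20.475 [-0.7 41.1 66.1] [-179.99   -0.     85.5 ] [-0.  -6.   1.1]
170 [(271, -55.3, 56.9, 75.7), (272, -55.4, 56.4, 75.5), (273, -54.8, 56.8, 76.9), (274, -55.3, 55.9, 76.0), (275, -55.4, 55.4, 75.9), (276, -55.5, 55.0, 76.0), (277, -56.0, 53.9, 74.9), (278, -55.9, 53.7, 75.3)]
440 [(271, 46.2, 56.4, 74.5), (272, 45.5, 57.2, 76.5), (273, 45.1, 57.5, 77.7), (274, 45.9, 55.9, 75.7), (275, 46.0, 55.4, 75.6), (276, 45.7, 55.4, 76.4), (277, 46.0, 54.6, 75.7), (278, 46.3, 53.7, 75.1)]
```

View pics/w14_s.png

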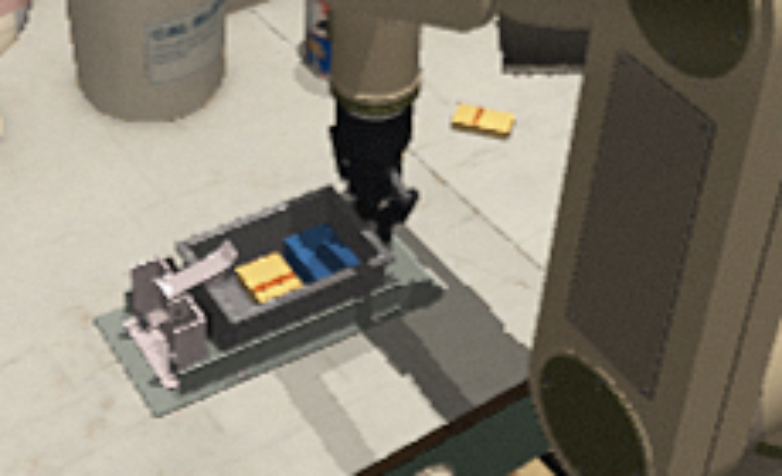

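Catch is riding up, push 6 N, rim back at ≈ 53.5 mm (home expected ≈ 65). Slower now.

Request:
{"api": "jog_arm", "payload": {
  "plan": [
    [[0,0,0],[0.0015,0,0],-0.3],
    [[0,0,0],[0.003,0,0],-0.3],
    [[0,0,0],[0.0045,0,0],-0.3],
    [[0,0,0],[0.006,0,0],-0.3],
    [[0,0,0],[0.007,0,0],-0.3]
  ]
}}

```text
time: 21.2
tool_pos: [473.7, 49.1, 66.0]
tcp_rot: [-180.0, -0.0, 85.5]
ft_force: [0.9, -4.4, 1.2]
finger_gap: 29.8
```

Request:
{"api": "jog_arm", "payload": {
  "plan": [
    [[0,0,0],[0.001,0,0],-0.3],
    [[0,0,0],[0.001,0,0],-0.3]
  ]
}}

```text
time: 21.45
tool_pos: [473.8, 50.1, 66.1]
tcp_rot: [-180.0, -0.0, 85.5]
ft_force: [-0.5, -2.7, 0.2]
finger_gap: 30.0
```

Request:
{"api": "jog_arm", "payload": {
  "plan": [
    [[0,0,0],[0.001,0,0],-0.3],
    [[0,0,0],[0.001,0,0],-0.3]
  ]
}}

```text
time: 21.7
tool_pos: [473.9, 51.1, 66.0]
tcp_rot: [-180.0, -0.0, 85.5]
ft_force: [0.4, -3.4, 0.7]
finger_gap: 29.5
```

Request:
{"api": "jog_arm", "payload": {
  "plan": [
    [[0,0,0],[0.001,0,0],-0.3],
    [[0,0,0],[0.001,0,0],-0.3]
  ]
}}

```text
time: 21.95
tool_pos: [474.0, 52.0, 66.0]
tcp_rot: [-180.0, -0.0, 85.5]
ft_force: [-0.2, -3.3, -0.2]
finger_gap: 30.0
```

Request:
{"api": "jog_arm", "payload": {
  "plan": [
    [[0,0,0],[0.0007,0,0],-0.3],
    [[0,0,0],[0.0007,0,0],-0.3]
  ]
}}

```text
time: 22.2
tool_pos: [474.0, 53.0, 66.0]
tcp_rot: [-180.0, -0.0, 85.5]
ft_force: [0.8, -1.7, -0.0]
finger_gap: 29.7
```

```bash
python3 chk2.py w15
```

```text
22.2 [-0.7 52.1 66. ] [-1.7999e+02 -5.0000e-02  8.5490e+01] [ 1.  -1.6 -0. ]
170 [(271, -55.0, 68.4, 76.5), (272, -55.7, 67.2, 75.1), (273, -55.3, 67.2, 75.9), (274, -55.4, 66.8, 75.9), (275, -55.2, 66.7, 76.5), (276, -55.5, 66.0, 76.0), (277, -56.1, 64.8, 74.8), (278, -0.0, 136.6, 192.7)]
440 [(273, 46.0, 67.0, 75.3), (274, 46.0, 66.6, 75.4), (275, 45.9, 66.5, 75.8), (276, 46.0, 66.0, 75.7), (277, 46.3, 65.2, 75.1), (278, 46.0, 65.2, 75.8), (290, -0.0, 136.6, 192.7), (293, -0.0, 136.6, 192.7)]
```

View pics/w15_s.png

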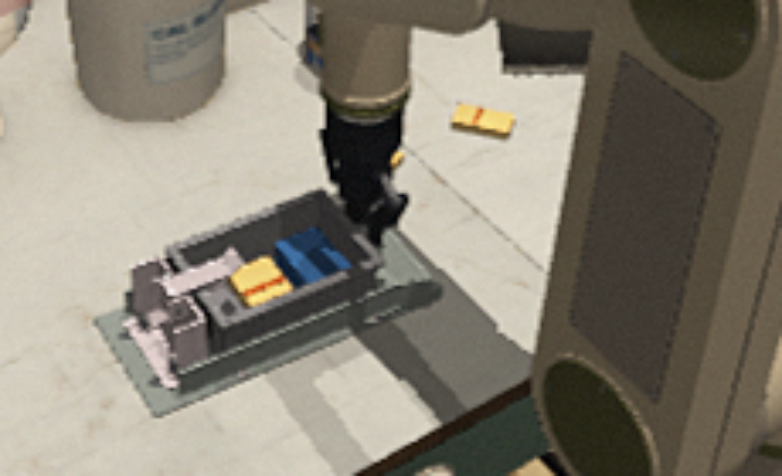

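Rim back at ≈ 65, hook appears lowered and the push has fallen to ~2 N; now feel for the pads.

Request:
{"api": "jog_arm", "payload": {
  "plan": [
    [[0,0,0],[0.0007,0,0],-0.3],
    [[0,0,0],[0.0007,0,0],-0.3]
  ]
}}

```text
time: 22.55
tool_pos: [474.1, 53.6, 66.0]
tcp_rot: [-180.0, -0.0, 85.5]
ft_force: [-0.5, -0.2, -1.0]
finger_gap: 29.8
```

Request:
{"api": "jog_arm", "payload": {
  "plan": [
    [[0,0,0],[0.0007,0,0],-0.3],
    [[0,0,0],[0.0007,0,0],-0.3]
  ]
}}

```text
time: 22.8
tool_pos: [474.1, 54.0, 66.0]
tcp_rot: [-180.0, 0.0, 85.5]
ft_force: [-1.0, -1.0, 0.3]
finger_gap: 29.9
```

Request:
{"api": "jog_arm", "payload": {
  "plan": [
    [[0,0,0],[0.0007,0,0],-0.3],
    [[0,0,0],[0.0007,0,0],-0.3]
  ]
}}

```text
time: 23.05
tool_pos: [474.1, 54.0, 66.1]
tcp_rot: [-180.0, 0.1, 85.5]
ft_force: [-1.2, -5.4, 0.8]
finger_gap: 29.8
```

Request:
{"api": "jog_arm", "payload": {
  "plan": [
    [[0,0,0],[0.0007,0,0],-0.3],
    [[0,0,0],[0.0007,0,0],-0.3]
  ]
}}

```text
time: 23.3
tool_pos: [474.0, 54.1, 66.1]
tcp_rot: [-180.0, 0.1, 85.5]
ft_force: [-2.5, -9.5, 1.8]
finger_gap: 29.9
```

Request:
{"api": "jog_arm", "payload": {
  "plan": [
    [[0,0,0],[0.0005,0,0],-0.3],
    [[0,0,0],[0.0005,0,0],-0.3]
  ]
}}

```text
time: 23.55
tool_pos: [474.1, 54.2, 66.1]
tcp_rot: [-180.0, 0.2, 85.5]
ft_force: [-2.4, -12.3, 2.0]
finger_gap: 29.8
```

Pads felt: position stopped at y = 54 while force climbs 5→9→12 N. One more small press, then back off and look.

Request:
{"api": "jog_arm", "payload": {
  "plan": [
    [[0,0,0],[0.0005,0,0],-0.3],
    [[0,0,0],[0.0005,0,0],-0.3],
    [[0,0,0],[0.0005,0,0],-0.3]
  ]
}}

```text
time: 23.92
tool_pos: [474.1, 54.2, 66.1]
tcp_rot: [-180.0, 0.2, 85.5]
ft_force: [-3.7, -14.7, 3.0]
finger_gap: 29.7
```

Request:
{"api": "jog_arm", "payload": {
  "plan": [
    [[0,0,0],[-0.003,0,0],-0.3],
    [[0,0,0],[-0.015,0,0],-0.3],
    [[0,0,0],[-0.04,0,0],-0.3],
    [[0,0,0],[-0.06,0,-0.03],-0.3],
    [[0,0,0],[-0.06,0,-0.08],-0.3],
    [[0,0,0],[-0.06,0,-0.13],-0.3],
    [[0,0,0],[-0.04,0,-0.17],-0.3],
    [[0,0,0],[-0.02,0,-0.2],-0.3],
    [[0,0,0],[0.02,0,-0.2],-0.3],
    [[0,0,0],[0.05,0,-0.2],-0.3],
    [[0,0,0],[0.05,0,-0.2],-0.3]
  ]
}}

```text
time: 25.3
tool_pos: [478.1, 107.6, 266.0]
tcp_rot: [-180.0, -0.1, 85.7]
ft_force: [-1.0, -1.5, 0.1]
finger_gap: 30.0
```

Run:
```python
from h import *; from bench import *
s=sense(); ci=camera_info("wrist"); p,d=snapshot("wrist"); q,_=snapshot("scene"); print(s["time"],s["tool_pos"],s["ft_force"])
cv2.imwrite("pics/w16.png",p); cv2.imwrite("pics/s16.png",cv2.resize(q[150:290,230:460],None,fx=3.4,fy=3.4))
np.save("pics/P16.npy",(cloud(ci,d)-BAYO)@BAYR.as_matrix())
```

```text
25.3 [478.14104915 107.62892902 266.02809215] [-0.95519768 -1.51467519  0.10250197]
```

View pics/w16.png

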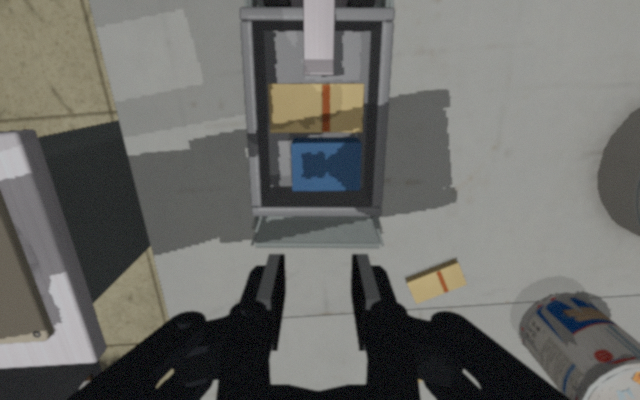

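View pics/s16.png

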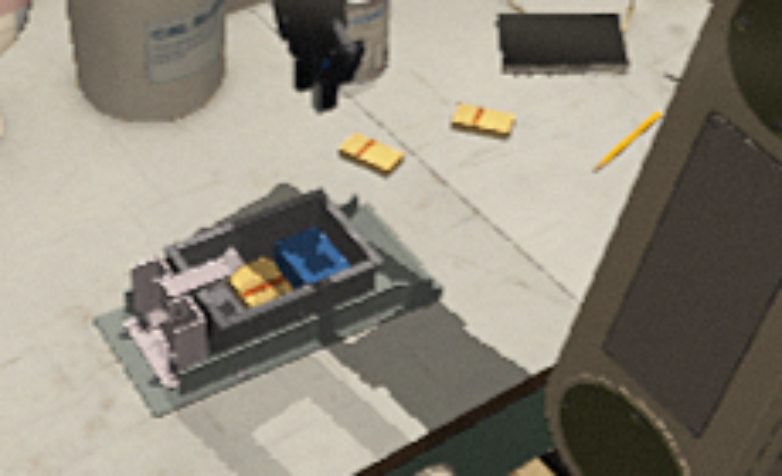

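Run:
```python
from h import *
P=np.load("pics/P16.npy")
print("hook",[P[v,319].round(1).tolist() for v in range(2,72,10)])
print("leadrim",[P[v,275].round(1).tolist() for v in range(4,24,2)])
print("tailrim",[P[v,280].round(1).tolist() for v in range(202,220,2)])
print("side L",[np.median(P[v-2:v+3,246:256].reshape(-1,3),0).round(1).tolist() for v in (30,100,170)])
```

```text
hook [[0.1, 246.4, 84.8], [0.1, 239.7, 83.5], [0.2, 232.3, 86.6], [0.2, 225.2, 86.0], [0.2, 218.2, 84.4], [0.3, 210.7, 84.9], [0.3, 203.1, 88.0]]
leadrim [[-34.5, 245.9, 78.9], [-35.0, 245.3, 74.5], [-34.8, 243.4, 77.1], [-35.1, 242.4, 74.6], [-35.2, 241.0, 74.7], [-35.1, 239.3, 75.9], [-35.1, 237.8, 76.6], [-35.1, 236.4, 76.5], [-35.4, 235.2, 74.7], [-36.6, 235.2, 63.8]]
tailrim [[-37.2, 75.6, 64.1], [-36.6, 75.6, 69.9], [-36.0, 75.7, 76.0], [-36.0, 73.8, 76.3], [-36.1, 71.7, 76.1], [-36.2, 69.7, 76.1], [-36.4, 67.2, 75.0], [-44.4, 37.2, 4.7], [-44.5, 34.6, 4.4]]
side L [[-55.5, 228.0, 74.8], [-58.4, 172.8, 76.0], [-62.1, 109.7, 75.1]]
```

The hook is level at about 85 mm, as it was when down before the push. The leading rim is at 245 mm against the pads and the bin is flat with its contents inside. Handing in.

Run:
```python
from bench import *
s=sense(); print(s["time"],abs(s["qd"]).max(),s["ft_force"]); print(hand_in())
```

```text
25.4 0.9264807515687882 [-0.46438099 -0.60566198 -0.84460402]
the job is handed in; nothing more can be done
None
```

The bin is back in its bay with the catch down. I handed the job in at 25.4 s of the 62 s allowed; no verdict was reported.

**What I did:**
- **Tip and set down:** I pinched the leading rim and tipped the nose about 7°. I turned the bin into line with the bay and set the nose on the sill while the tail stayed on the bench.
- **Over the sill:** I drew it over the sill in the grip, then let go.
- **Press home:** I pushed from the tail rim. The push rose to about 6 N on the catch ramp and fell to about 1 N. It then climbed steeply to about 15 N on the pads, where I stopped.

**Last checks:**
- The leading rim is at about 245 mm, against the pads, so the lower leading edge is at about 239 mm (233 needed).
- The rim is level at about 75–76 mm all round, so the bin stands flat.
- The hook is level at about 85 mm, as it was at rest.
- The tags and card box are in the bin.
- The arm is clear, with only sensor noise on the wrist.

**What did not go as planned:** when I opened the jaws by the end stop, a finger knuckle pressed on the catch hook, with about 17 N sideways and 15 N upward on the tool. I backed away and the hook returned to level. I did not measure the paint tin, tape or notebook again at the end, but the arm stayed clear of them.

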